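# Turn the upside-down chocolate biscuit onto the cooling rack with the turner

## Robot

A 7-joint arm with a two-finger parallel gripper is mounted at the origin on a cart in front of the work surface, level with it; the furniture and walls round the work are solid. World frame = base frame: x ahead of the robot, y to its left, z up, the work surface at z = 0. Lengths are in m, angles in rad, forces in N, time in s.
With the tool pointing down it reaches from about 0.425 to 0.875 m from the base axis. Payload 4.7 kg.
Tool frame: the origin (TCP) lies at the very end of the fingers, on their centre line; the grasp point (between the pads) lies 19 mm behind it; z points along the fingers, y is the line along which they close (so a half turn about z gives the same grasp; the last joint's range is limited). The gripper opens to 87 mm and grips with 3 to 60 N. Pads are 19 mm wide; open, the fingers measure 117 mm over their backs; the gripper's body (75 mm by 190 mm) begins 51 mm behind the grasp point.
Start: joints at [-0.732, 0.321, -0.07, 1.45, 0.023, 1.371, -0.057], TCP at [0.477, 0.441, 0.223] pointing down, gripper open.
Joint ranges: [-2.86, 2.86], [-0.3, 2.09], [-1.38, 1.24], [0.06, 2.45], [-1.56, 4.7], [0.09, 2.05], [-2.69, 2.69]. Speed limits (rad/s): [2.57, 2.57, 3.14, 3.14, 3.14, 3.14, 3.14].

## Interface

Orientations are given as a rotation vector (axis times angle).
In Python, from bench import ctrl gives the robot as it stands.
- The arm moves only by the tool jog_arm, never from a script. Its argument "commands" is a list of rows, each a list of 7 numbers: the opening, from 0 (shut) to 1 (fully open), then the shift along the world's x, y, z scaled (see below), then the turn, a rotation vector about the world's x, y, z scaled (see below). A call has exactly 5 rows; each row is the pose to reach, as a shift and turn from the pose commanded when the call began; what a row does not reach only later rows make up. The controller multiplies each number of a shift by 0.5 m and each number of a turn by 30 degrees. A row lasts 1/12 s, in which the tool goes at most 41.7 mm and 7.16 degrees, less where a joint would pass 70% of its speed; a pose out of reach is approached as far as the arm can. A call with a number of a shift or a turn outside -1 to 1 is refused whole. A call with a gripper value outside its range is refused whole. The fingers move at their own pace and stop on an object; "grip_force" is the grip in N (left out, the last holds). Time passes only in rows, so rows that repeat a pose let the fingers close, or fill a call up. It gives the time, the measured TCP pose, the force, the opening and the grip force at its end, in the units of the state.
- ctrl.get_state(): the state, without advancing time (a new reading comes with each control period).
- ctrl.get_image(name): name is "scene" or "top" or "wrist"; returns a dict with "frame" (384x512x3 uint8, red, green, blue), "vfov" (degrees; the focal length in pixels is half the picture's height over the tangent of half this angle, whatever the lens; pixels are square), "cx", "cy" (the principal point, pixels), "camera_from_world" (4x4, takes a point from world to camera coordinates); the wrist camera has in their place "mount" (4x4, takes a point from camera to tool coordinates, whose origin is the TCP and whose axes are the flange's). Camera axes: x right, y down, z forward; pixel columns grow to the right and rows downward; lengths in m; the calibration is good to about 2 mm. The wrist camera is an equidistant fisheye: a pixel r from the principal point sees the ray r / f radians off the axis. A picture is of the moment at which its call begins: read the wrist's pose just before it. There is no depth.
- ctrl.close_job(): hands the job in; it is judged then, once.
The state is a dict: "time": time; "joint_positions": joint angles; "qd": joint speeds; "joint_torque": joint torques, N m; "position": TCP position; "tool_rot": TCP orientation; "ft_force": force on the tool from outside, world axes, zero at the start; "torque": the same for the moment, N m; "grip_width": opening from 0.0 (shut) to 1.0 (fully open); "grip_force": force on a finger pad.
Only numpy, scipy, OpenCV 4.12 (cv2) and the standard library are available. Lean on these libraries where they do the work, as an engineer would, in place of code of your own. Each camera call takes 0.05 s, during which the arm holds its last target. There are 200 camera calls.

## Task

One of the two biscuits on the wooden board lies chocolate side down: take the turner from its rest, work the blade under that biscuit against the edge of the wire rack and flip it over onto the rack, so that it ends lying flat, chocolate side up, wholly on the wires. Leave the other biscuit where it lies and touch neither biscuit with the hand, only with the turner; do not shove the jar or the cup about. Then lay the turner back in its rest as you found it.

Things in the scene. Friction and masses are not known exactly. Their poses are not given: they have to be found in the camera images.
- biscuit_down: The biscuit to turn: round, 90 mm across, 14 mm thick, 42 to 78 g. Pale dotted face up, dark chocolate face down at the start. Rims bevelled on both faces (9 mm wide, 5 mm high; 4 mm upright band between): a thin blade sliding on the board rides under. Origin at its centre; own z points out of the pale face. Starts in one of two lanes of the board, 5 to 25 mm short of the rack's front edge.
- biscuit_up: The other biscuit, same size, dark chocolate face up; it lies in the other lane of the board and stays there. Origin at its centre, its z out of the chocolate face.
- station: Fixed wooden board, a fixed low wire rack on one half. Origin on the worktop under the middle of the rack's front edge; z up, x from bare board to rack, y along the edge. Board x -150 to 140 mm, y +-115, top z = 8. Rack x 0 to 136 mm, y +-110, top z = 18, wires along x. Biscuits start at y near +58 and -58 mm (which is which varies), x -70 to -50.
- rack_edge (a point): Middle of the rack's top front edge (station 0, 0, 18 mm). The edge is an upright steel strip standing 10 mm above the board: a fence where a pushed biscuit stops and about which it pivots when its near rim is raised. Tipped past upright it falls onto the rack, about 10 mm of its rim still jutting out over the strip, and must be pushed on.
- spatula: The turner, 140 g: steel blade 70 mm wide, 80 long, 2.5 thick; a neck up to a straight black handle 140 mm long, 16 wide, 22 high, parallel to the blade. x along the handle to the blade, z up; origin in the plane of the blade's underside, below the grip point. Blade x 90 to 170 mm (front edge at 170); handle x -90 to 50, z 34 to 56. At rest it is level, blade on the worktop, handle's tail in the rest.
- spatula_grip (a point): Grip point: middle of the handle, to be pinched across its 16 mm width from above (spatula frame 0, 0, 45 mm); 45 mm above the worktop at rest.
- rest: Fixed wooden rest block, 24 mm along x, 70 along y, with an open groove along x, 30 mm wide, floor 34 mm and side walls 44 mm above the worktop. Origin on the worktop under its centre, z up, x towards the blade of the resting turner. The turner at rest has its origin at x = 65 mm, y = 0, z = 0 here, its x along this x.
- pepper_jar: Bystander: small glass spice jar with grey lid, 41 mm across, 85 mm tall, standing beside the rack. Origin at the centre of its foot.
- espresso_cup: Bystander: small striped espresso cup, 60 x 84 x 49 mm, standing beside the rack. Origin at the level of its foot, in the middle of its outline with the handle.
Things that resemble listed ones, but are neither listed nor needed, are in the scene too. What is shaped like the biscuit_up but turquoise is not meant.

How it is judged:
By the outcome, as a careful person would: the job done as asked, in the order asked, and still so for the second after the job is handed in, with the robot touching nothing.
It also fails if it takes over 64 s, if anything falls off the work surface, if the arm or the gripper's body presses on something with over 40 N, if the wrist force passes 120 N, or if a joint passes its speed limit or range.

## Working session

There is one attempt and no reset: what is moved stays moved. The work goes in short steps, Python scripts to look and compute and a tool call to move; the robot and the scene stay as the last step left them, time stands still between calls to the robot, and variables do not carry over. Pictures are saved under pics/ and viewed, at most 10 in all, crops included, and the job is handed in when it is done.

Besides the shell and the picture viewer there is one more tool, called as name(argument=value, ...), one argument or row to a line, values as JSON. jog_arm: Moves the arm, as the interface text tells. Shifts and turns lie within -1 to 1; 1 stands for 0.5 m of shift or 30 degrees of turn. Its arguments: {"type":"object","properties":{"commands":{"type":"array","items":{"type":"array","items":{"type":"number","minimum":-1,"maximum":1}}},"grip_force":{"type":"number"}},"required":["commands"]}

```bash
mkdir -p pics; ls
cat > h.py <<'E'
import numpy as np,cv2
from scipy.spatial.transform import Rotation as R
from bench import ctrl
def pix2w(im,u,v,z):
    f=im['frame'].shape[0]/2/np.tan(np.radians(im['vfov'])/2)
    T=np.linalg.inv(np.array(im['camera_from_world']))
    d=T[:3,:3]@np.array([(u-im['cx'])/f,(v-im['cy'])/f,1]);o=T[:3,3]
    return o+d*(z-o[2])/d[2]
def w2pix(im,p):
    f=im['frame'].shape[0]/2/np.tan(np.radians(im['vfov'])/2)
    c=np.array(im['camera_from_world'])@np.append(p,1)
    return c[:2]/c[2]*f+[im['cx'],im['cy']]
E
python3 - <<'E'
from h import *
s=ctrl.get_state();print(s)
for n in ('top','scene'):
    im=ctrl.get_image(n);np.save(n+'.npy',im,allow_pickle=True)
    cv2.imwrite(f'pics/{n}0.png',cv2.resize(im['frame'][...,::-1],(800,600),interpolation=cv2.INTER_CUBIC))
    print(im['vfov'],im['cx'],im['cy'],np.linalg.inv(np.array(im['camera_from_world'])).round(3))
E
```

```text
pics
{'time': 0.0, 'joint_positions': array([-0.73188201,  0.32181282, -0.07007201,  1.45165692,  0.0225987 ,
        1.3708232 , -0.05687642]), 'qd': array([ 1.34843136e-03,  1.41788683e-04, -8.95867917e-04, -8.75444109e-05,
        1.05976326e-03, -7.02322682e-04,  2.93590743e-04]), 'joint_torque': array([-6.30310606e-04, -4.91287744e+01, -4.04521404e-01, -3.12530458e+01,
       -6.41076593e-02,  4.36182052e-02,  1.58467492e-04]), 'position': array([0.47700548, 0.44073109, 0.22147712]), 'tool_rot': array([-1.25887040e+00, -2.87760608e+00,  2.81349840e-03]), 'ft_force': array([ 0.15071423, -0.08463838,  0.4725254 ]), 'torque': array([-0.00801661, -0.03029484,  0.03442171]), 'grip_force': 0.0, 'grip_width': 0.9969169703723267}
50.37731514324662 256.46920676220446 194.14025475358855 [[-0.005 -0.989  0.145  0.41 ]
 [-1.     0.003 -0.012 -0.252]
 [ 0.011 -0.145 -0.989  1.125]
 [ 0.     0.     0.     1.   ]]
54.154918746372864 255.39123067113607 192.7655959383113 [[-0.325 -0.83   0.454  0.118]
 [-0.946  0.278 -0.168 -0.098]
 [ 0.013 -0.484 -0.875  0.911]
 [ 0.     0.     0.     1.   ]]
```

View pics/top0.png

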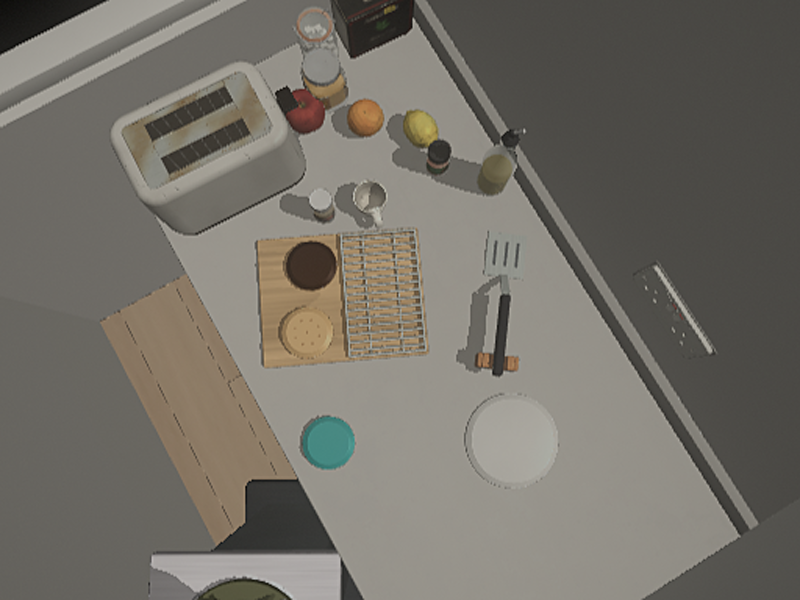

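View pics/scene0.png

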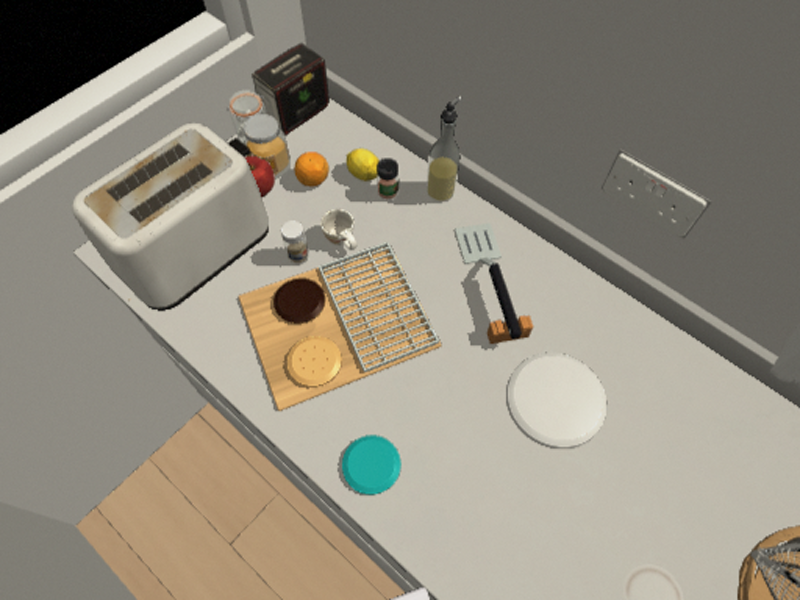

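Top picture: pale dotted biscuit at (307,333), dark biscuit at (311,265). Turquoise round at (328,442) and white plate at (512,440) are look-alikes to ignore. Turner is at (500,300), with its rest at (497,362). I choose the pale one at (307,333) and check it in close crops.

Run:
```python
from h import *
im=np.load('top.npy',allow_pickle=True).item()['frame'][...,::-1]
a=cv2.resize(im[140:240,158:283],(800,640),interpolation=cv2.INTER_CUBIC)[:600]
cv2.imwrite('pics/c1.png',a)
b=cv2.resize(im[140:248,286:346],None,fx=5.5,fy=5.5,interpolation=cv2.INTER_CUBIC)
cv2.imwrite('pics/c2.png',b)
```

```text
(no output)
```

View pics/c1.png

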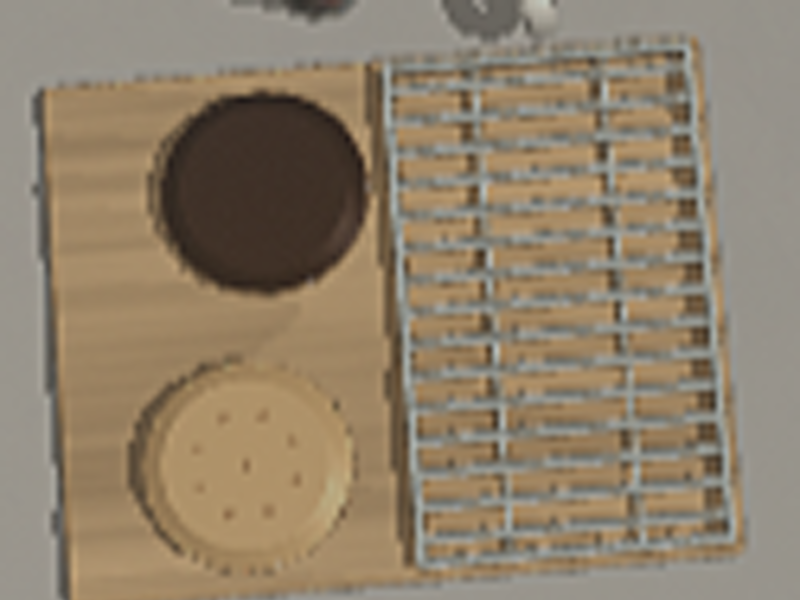

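View pics/c2.png

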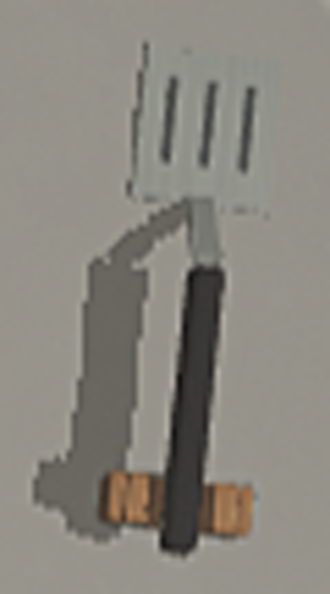

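```bash
cat > fit.py <<'E'
from h import *
from scipy.optimize import least_squares
im=np.load('top.npy',allow_pickle=True).item()
def place(q,p): c,s=np.cos(q[2]),np.sin(q[2]); return np.array([q[0]+c*p[0]-s*p[1],q[1]+s*p[0]+c*p[1],p[2]])
def fit(pts,pix,q0):
    g=lambda q:np.concatenate([w2pix(im,place(q,p))-u for p,u in zip(pts,pix)])
    r=least_squares(g,q0,loss='soft_l1');return r.x,r.fun.reshape(-1,2)
def c1(c,r):return np.array([158+(c+.5)/6.4-.5,140+(r+.5)/6.4-.5])
def c2(c,r):return np.array([286+(c+.5)/5.5-.5,140+(r+.5)/5.5-.5])
E
python3 - <<'E'
from fit import *
P=[(0,.11,.018),(0,-.11,.018),(.136,.11,.018),(.136,-.11,.018),(-.15,.115,.008),(.14,.115,.008),(.14,-.115,.008)]
U=[c1(*a) for a in [(388,62),(420,565),(690,45),(735,540),(42,90),(697,40),(742,548)]]
q,r=fit(P,U,[.57,-.16,-1.57]);print('station',q.round(4),np.degrees(q[2]));print(r.round(2).tolist())
c,s=np.cos(q[2]),np.sin(q[2])
for n,a in (('down',(247,466)),('up',(265,192))):
    w=pix2w(im,*c1(*a),.022);d=w[:2]-q[:2];print(n,w.round(4),'in station',(c*d[0]+s*d[1]).round(4),(-s*d[0]+c*d[1]).round(4))
P=[(.17,.035,.0025),(.17,-.035,.0025),(.09,.035,.0025),(.09,-.035,.0025),(-.09,0,.056),(.05,0,.056)]
U=[c2(*a) for a in [(147,45),(278,58),(134,195),(268,211),(179,543),(207,268)]]
q,r=fit(P,U,[.57,-.44,0]);print('turner',q.round(4),np.degrees(q[2]));print(r.round(2).tolist())
print('tail,tip world',place(q,(-.09,0,0)),place(q,(.17,0,0)))
for n,a in (('jar',(321,197)),('cup',(370,205))): print(n,pix2w(im,a[0]*.64,a[1]*.64,.06))
print(pix2w(im,320*.64,218*.64,0), R.from_rotvec(ctrl.get_state()['tool_rot']).as_matrix().round(3))
E
```

```text
station [ 0.5881 -0.1644 -1.492 ] -85.48292219999152
[[-1.16, 0.26], [-0.49, 0.62], [0.35, -0.92], [0.36, 0.37], [-0.44, -0.74], [0.4, -1.04], [0.7, 1.08]]
down [ 0.522  -0.1013  0.022 ] in station -0.0682 -0.0609
up [ 0.6402 -0.107   0.022 ] in station -0.0531 0.0564
turner [ 0.5345 -0.4364 -0.1277] -7.3174700190715924
[[-0.14, -0.41], [0.62, 0.25], [-0.72, -0.12], [-0.25, 0.04], [0.11, 1.64], [0.33, -0.95]]
tail,tip world [ 0.44524796 -0.42492621  0.        ] [ 0.70313043 -0.45804165  0.        ]
jar [ 0.75191011 -0.12756464  0.06      ]
cup [ 0.73751055 -0.21216183  0.06      ]
[ 0.73168061 -0.11927096  0.        ] [[-0.679  0.734 -0.001]
 [ 0.734  0.679 -0.001]
 [-0.    -0.002 -1.   ]]
```

jog_arm(
  commands=[
    [0.6, 0.005, -0.08, 0, 0, 0, 0.067],
    [0.6, 0.01, -0.16, 0, 0, 0, 0.133],
    [0.6, 0.015, -0.24, 0, 0, 0, 0.2],
    [0.6, 0.02, -0.32, 0, 0, 0, 0.267],
    [0.6, 0.025, -0.4, 0, 0, 0, 0.333],
  ],
  grip_force=50,
)

```text
time: 0.52
position: [0.4894, 0.2391, 0.2221]
tool_rot: [-1.001, -2.977, 0.001]
ft_force: [1.0, -0.3, -0.5]
grip_width: 0.708
grip_force: 0.0
```

jog_arm(
  commands=[
    [0.6, 0.005, -0.08, 0, 0, 0, 0.067],
    [0.6, 0.01, -0.16, 0, 0, 0, 0.133],
    [0.6, 0.015, -0.24, 0, 0, 0, 0.2],
    [0.6, 0.02, -0.32, 0, 0, 0, 0.267],
    [0.6, 0.025, -0.4, 0, 0, 0, 0.333],
  ],
)

```text
time: 0.93
position: [0.5018, 0.0391, 0.2224]
tool_rot: [-0.738, -3.053, -0.0]
ft_force: [0.2, 0.7, 0.7]
grip_width: 0.596
grip_force: 0.0
```

```bash
cat >> h.py <<'E'
import json
def log():
    s=ctrl.get_state()
    with open('log.jsonl','a') as f: f.write(json.dumps([list(map(float,s[k])) for k in('joint_positions','position','tool_rot')])+'\n')
    M=R.from_rotvec(s['tool_rot']).as_matrix()
    print('t',round(s['time'],2),'p',s['position'].round(4),'y',M[:,1].round(3),'z',M[:,2].round(3),'F',s['ft_force'].round(1),'w',round(s['grip_width'],3),round(s['grip_force'],1),'\nq',s['joint_positions'].round(3))
E
python3 -c "from h import *;log()"
```

```text
t 0.93 p [0.5018 0.0391 0.2224] y [0.457 0.89  0.   ] z [-0.  0. -1.] F [0.2 0.7 0.7] w 0.596 0.0 
q [-3.080e-01  6.000e-03  1.790e-01  1.814e+00 -1.000e-03  1.322e+00
  9.680e-01]
```

jog_arm(
  commands=[
    [0.6, 0.005, -0.08, 0, 0, 0, 0.067],
    [0.6, 0.01, -0.16, 0, 0, 0, 0.133],
    [0.6, 0.015, -0.24, 0, 0, 0, 0.2],
    [0.6, 0.02, -0.32, 0, 0, 0, 0.267],
    [0.6, 0.025, -0.4, 0, 0, 0, 0.333],
  ],
)

```text
time: 1.35
position: [0.5144, -0.1607, 0.2224]
tool_rot: [-0.469, -3.106, -0.0]
ft_force: [1.3, 0.9, 0.3]
grip_width: 0.597
grip_force: 0.0
```

jog_arm(
  commands=[
    [0.6, 0.005, -0.08, 0, 0, 0, 0.067],
    [0.6, 0.01, -0.16, 0, 0, 0, 0.133],
    [0.6, 0.015, -0.24, 0, 0, 0, 0.2],
    [0.6, 0.02, -0.32, 0, 0, 0, 0.267],
    [0.6, 0.025, -0.4, 0, 0, 0, 0.333],
  ],
)

```text
time: 1.77
position: [0.5271, -0.3604, 0.2222]
tool_rot: [-0.196, -3.135, -0.001]
ft_force: [0.7, -0.4, 0.5]
grip_width: 0.599
grip_force: 0.0
```

jog_arm(
  commands=[
    [0.6, 0.005, -0.05, -0.03, 0, 0, 0],
    [0.6, 0.01, -0.1, -0.06, 0, 0, 0],
    [0.6, 0.015, -0.151, -0.1, 0, 0, 0],
    [0.6, 0.015, -0.151, -0.15, 0, 0, 0],
    [0.6, 0.015, -0.151, -0.2, 0, 0, 0],
  ],
)

```text
time: 2.18
position: [0.5336, -0.4369, 0.121]
tool_rot: [-0.205, -3.134, 0.002]
ft_force: [0.4, 0.1, -0.0]
grip_width: 0.596
grip_force: 0.0
```

Run:
```python
from h import *
log()
s=ctrl.get_state();im=ctrl.get_image('wrist')
M=np.eye(4);M[:3,:3]=R.from_rotvec(s['tool_rot']).as_matrix();M[:3,3]=s['position']
np.save('wrist.npy',dict(im=im,M=M),allow_pickle=True)
cv2.imwrite('pics/w1.png',cv2.resize(im['frame'][...,::-1],(800,600),interpolation=cv2.INTER_CUBIC))
W=np.array(im['mount']);print(W.round(3),im['vfov'],im['cx'],im['cy'])
C=np.linalg.inv(M@W);f=192/np.tan(np.radians(im['vfov'])/2)
q=[.5345,-.4364,-.1277];c,sn=np.cos(q[2]),np.sin(q[2])
for p in [(.17,.035,.0025),(.17,-.035,.0025),(.09,.035,.0025),(.09,-.035,.0025),(-.09,0,.056),(.05,0,.056),(0,0,.056),(-.053,.035,.044),(-.053,-.035,.044)]:
    w=C@[q[0]+c*p[0]-sn*p[1],q[1]+sn*p[0]+c*p[1],p[2],1]
    r=np.hypot(w[0],w[1]);th=np.arctan2(r,w[2]);print(p,(np.array([im['cx'],im['cy']])+f*th*w[:2]/r)*800/512)
```

```text
t 2.18 p [ 0.5336 -0.4369  0.121 ] y [ 0.13   0.991 -0.001] z [-0.001 -0.001 -1.   ] F [ 0.4  0.1 -0. ] w 0.596 0.0 
q [ 0.287  0.496  0.494  1.481 -0.241  1.225  2.252]
[[-0.    -0.957 -0.29   0.08 ]
 [ 1.     0.    -0.001 -0.   ]
 [ 0.001 -0.29   0.957 -0.162]
 [ 0.     0.     0.     1.   ]] 65.70646984690485 252.05559708793288 193.64437938593198
(0.17, 0.035, 0.0025) [440.85293828 504.46377613]
(0.17, -0.035, 0.0025) [351.85440096 504.67851272]
(0.09, 0.035, 0.0025) [446.16021903 419.70963945]
(0.09, -0.035, 0.0025) [346.41398096 419.95589139]
(-0.09, 0, 0.056) [395.95346654 147.18810815]
(0.05, 0, 0.056) [396.46745612 408.98184553]
(0, 0, 0.056) [396.36012601 324.93786153]
(-0.053, 0.035, 0.044) [463.54977202 220.25389353]
(-0.053, -0.035, 0.044) [328.5985302  220.57500118]
```

View pics/w1.png

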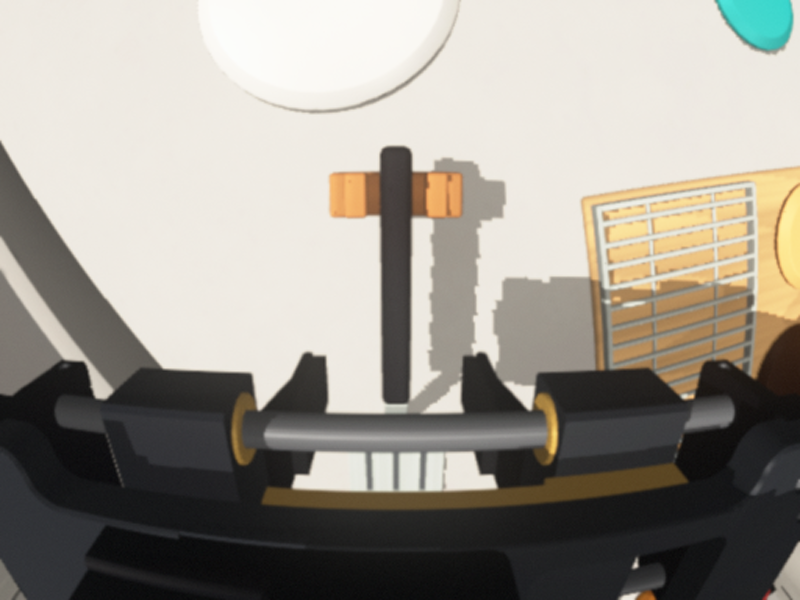

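The wrist picture shows the handle dead vertical between the fingers at x≈396, with its tail at (396,148) and the rest corners at (330,217) and (462,217). These match my prediction to about 1–2 mm, so I'm going down and gripping.

jog_arm(
  commands=[
    [0.6, 0.001, 0, -0.05, 0, 0, 0],
    [0.6, 0.001, 0, -0.1, 0, 0, 0],
    [0.6, 0.001, 0, -0.15, 0, 0, 0],
    [0.6, 0.001, 0, -0.19, 0, 0, 0],
    [0.6, 0.001, 0, -0.19, 0, 0, 0],
  ],
)

```text
time: 2.65
position: [0.533, -0.4313, 0.0228]
tool_rot: [-0.198, -3.128, -0.008]
ft_force: [-1.3, 1.2, -0.2]
grip_width: 0.603
grip_force: 0.0
```

jog_arm(
  commands=[
    [0, 0, 0, 0, 0, 0, 0],
    [0, 0, 0, 0, 0, 0, 0],
    [0, 0, 0, 0, 0, 0, 0],
    [0, 0, 0, 0, 0, 0, 0],
    [0, 0, 0, 0, 0, 0, 0],
  ],
  grip_force=60,
)

```text
time: 3.07
position: [0.5362, -0.4349, 0.0291]
tool_rot: [0.2, 3.133, -0.002]
ft_force: [0.8, -0.2, -0.3]
grip_width: 0.311
grip_force: 0.0
```

jog_arm(
  commands=[
    [0, 0, 0, 0, 0, 0, 0],
    [0, 0, 0, 0, 0, 0, 0],
    [0, 0, 0, 0, 0, 0, 0],
    [0, 0, 0, 0, 0, 0, 0],
    [0, 0, 0, 0, 0, 0, 0],
  ],
)

```text
time: 3.48
position: [0.5357, -0.4347, 0.0283]
tool_rot: [0.2, 3.134, -0.001]
ft_force: [-0.1, -0.0, 4.9]
grip_width: 0.177
grip_force: 60.0
```

```bash
python3 -c "from h import *;log()"
```

```text
t 3.48 p [ 0.5357 -0.4347  0.0283] y [ 0.127  0.992 -0.   ] z [ 0.001 -0.001 -1.   ] F [-0.1 -0.   4.9] w 0.177 60.0 
q [ 0.303  0.582  0.464  1.555 -0.284  1.07   2.281]
```

jog_arm(
  commands=[
    [0, 0, 0, 0.05, 0, 0, 0],
    [0, 0, 0, 0.12, 0, 0, 0],
    [0, 0, 0, 0.2, 0, 0, 0],
    [0, 0, 0, 0.28, 0, 0, 0],
    [0, 0, 0, 0.34, 0, 0, 0],
  ],
)

```text
time: 3.9
position: [0.5355, -0.4345, 0.2003]
tool_rot: [0.2, 3.134, -0.001]
ft_force: [0.6, -0.8, -0.8]
grip_width: 0.175
grip_force: 60.0
```

```bash
python3 -c "from h import *;log()"
```

```text
t 3.9 p [ 0.5355 -0.4345  0.2003] y [ 0.127  0.992 -0.001] z [ 0.001 -0.001 -1.   ] F [ 0.6 -0.8 -0.8] w 0.175 60.0 
q [ 0.276  0.443  0.511  1.39  -0.216  1.363  2.233]
```

jog_arm(
  commands=[
    [0, -0.004, 0.075, 0, 0, 0, -0.17],
    [0, -0.008, 0.15, 0, 0, 0, -0.34],
    [0, -0.013, 0.225, 0, 0, 0, -0.51],
    [0, -0.017, 0.3, 0, 0, 0, -0.69],
    [0, -0.021, 0.376, 0, 0, 0, -0.869],
  ],
)

```text
time: 4.32
position: [0.5239, -0.2443, 0.1966]
tool_rot: [-0.909, -3.006, -0.0]
ft_force: [0.3, -0.7, -0.8]
grip_width: 0.176
grip_force: 60.0
```

```bash
python3 -c "from h import *;log()"
```

```text
t 4.32 p [ 0.5239 -0.2443  0.1966] y [ 0.554  0.833 -0.   ] z [-0.002  0.001 -1.   ] F [ 0.3 -0.7 -0.8] w 0.176 60.0 
q [-0.069  0.195  0.525  1.688 -0.101  1.288  1.459]
```

jog_arm(
  commands=[
    [0, -0.004, 0.075, 0, 0, 0, -0.17],
    [0, -0.008, 0.15, 0, 0, 0, -0.34],
    [0, -0.013, 0.225, 0, 0, 0, -0.51],
    [0, -0.017, 0.3, 0, 0, 0, -0.69],
    [0, -0.021, 0.376, 0, 0, 0, -0.869],
  ],
)

```text
time: 4.73
position: [0.5133, -0.0565, 0.197]
tool_rot: [-1.563, -2.724, 0.0]
ft_force: [1.3, 0.5, -1.3]
grip_width: 0.172
grip_force: 60.0
```

```bash
python3 -c "from h import *;log()"
```

```text
t 4.73 p [ 0.5133 -0.0565  0.197 ] y [ 0.863  0.504 -0.001] z [-0.001  0.    -1.   ] F [ 1.3  0.5 -1.3] w 0.172 60.0 
q [-0.332  0.047  0.405  1.827 -0.019  1.272  0.606]
```

jog_arm(
  commands=[
    [0, -0.004, 0.075, 0, 0, 0, -0.17],
    [0, -0.008, 0.15, 0, 0, 0, -0.34],
    [0, -0.013, 0.225, 0, 0, 0, -0.51],
    [0, -0.017, 0.3, 0, 0, 0, -0.69],
    [0, -0.021, 0.376, 0, 0, 0, -0.869],
  ],
)

```text
time: 5.15
position: [0.5028, 0.1313, 0.1969]
tool_rot: [-2.138, -2.301, 0.001]
ft_force: [1.7, 0.7, -1.1]
grip_width: 0.177
grip_force: 60.0
```

```bash
python3 -c "from h import *;log()"
```

```text
t 5.15 p [0.5028 0.1313 0.1969] y [ 0.997  0.074 -0.001] z [-0.001 -0.    -1.   ] F [ 1.7  0.7 -1.1] w 0.177 60.0 
q [-0.536  0.056  0.239  1.815 -0.014  1.273 -0.22 ]
```

```bash
cat > kin.py <<'E'
from h import *
from scipy.optimize import least_squares
D=[list(map(np.array,json.loads(l))) for l in open('log.jsonl')]
s0=(np.array([-.73188201,.32181282,-.07007201,1.45165692,.0225987,1.3708232,-.05687642]),np.array([.47700548,.44073109,.22147712]),np.array([-1.25887,-2.8776,.0028135]));D=[s0]+D
AX='zyzyzyz'
LO=np.array([-2.86,-.3,-1.38,.06,-1.56,.09,-2.69]);HI=np.array([2.86,2.09,1.24,2.45,4.7,2.05,2.69])
def fk(q,d,sg,y0,y7):
    M=R.from_euler('z',y0);p=np.zeros(3)
    for i in range(7):
        p=p+M.apply(d[i]); M=M*R.from_euler(AX[i],sg[i]*q[i])
    return p+M.apply(d[7]),M*R.from_euler('z',y7)
def unpack(x):
    d=np.zeros((8,3));d[0,2],d[2,2],d[4,2],d[7,2]=x[:4];d[2,0],d[3,0],d[4,0],d[5,0],d[6,0]=x[4:9];return d,x[9],x[10]
def res(x,sg):
    d,y0,y7=unpack(x);o=[]
    for q,p,r in D:
        P,M=fk(q,d,sg,y0,y7);o+=[*(P-p)*10,*(R.from_rotvec(r).inv()*M).as_rotvec()]
    return np.array(o+list(x[4:9]*.05))
E
python3 - <<'E'
from kin import *
import itertools
out=[]
for t in itertools.product([1,-1],repeat=4):
    sg=[t[0],1,t[1],1,t[2],1,t[3]]
    for y7 in (0,1.57,3.14,-1.57):
        r=least_squares(res,[.3,.4,.4,.3,0,0,0,0,0,0,y7],args=(sg,),max_nfev=60);out.append((r.cost,sg,r.x))
out.sort(key=lambda a:a[0])
for o in out[:3]: print(o[0],o[1],o[2].round(4))
r=res(out[0][2],out[0][1]);print(abs(r).max())
np.save('kin.npy',np.r_[out[0][2],out[0][1]])
E
```

```text
0.0018361534653578704 [-1, 1, -1, 1, -1, 1, -1] [ 0.3313  0.4602  0.5061  0.4524 -0.0126  0.0087 -0.0512  0.0433 -0.0131
 -0.0426  1.5282]
0.001836153465357889 [-1, 1, -1, 1, -1, 1, -1] [ 0.3313  0.4602  0.5061  0.4524 -0.0126  0.0087 -0.0512  0.0433 -0.0131
 -0.0426  1.5282]
0.0018361534653580014 [-1, 1, -1, 1, -1, 1, -1] [ 0.3313  0.4602  0.5061  0.4524 -0.0126  0.0087 -0.0512  0.0433 -0.0131
 -0.0426  1.5282]
0.027997748050714866
```

```bash
cat >> kin.py <<'E'
try: K=np.load('kin.npy')
except Exception: K=None
S0=np.array([.5881,-.1644,0]);SYAW=-1.492;S=R.from_euler('z',SYAW)
def pose(xt,y,zt,th,hd=0):
    """TCP pose for blade tip at station (xt,y,zt), nose-down th deg, heading offset hd deg"""
    Q=S*R.from_euler('z',hd,degrees=True)*R.from_euler('y',th,degrees=True)
    p=S0+S.apply([xt,y,zt])+Q.apply([-.1686,0,.0283])
    return p,Q*R.from_euler('xyz',[180,0,90],degrees=True) # provisional; tool y = spatula y
def toolrot(Q): # tool: z=-spat z, y = spat y -> x=-spat x
    return Q
def pose(xt,y,zt,th,hd=0):
    Q=S*R.from_euler('z',hd,degrees=True)*R.from_euler('y',th,degrees=True)
    p=S0+S.apply([xt,y,zt])+Q.apply([-.1686,0,.0283])
    return p,Q*R.from_matrix(np.array([[-1,0,0],[0,1,0],[0,0,-1]]).T)
def ik(p,M,q0):
    d,y0,y7=unpack(K[:11]);sg=K[11:]
    def f(q):
        P,m=fk(q,d,sg,y0,y7);return np.r_[(P-p)*10,(M.inv()*m).as_rotvec()*3,(q-q0)*.02]
    r=least_squares(f,np.clip(q0,LO+.01,HI-.01),bounds=(LO,HI));P,m=fk(r.x,d,sg,y0,y7)
    return r.x,np.linalg.norm(P-p),np.degrees((M.inv()*m).magnitude())
E
sed -i '/"""TCP pose/,/provisional/d;/^def toolrot/,/return Q$/d' kin.py; sed -i '0,/^def pose.*$/{//d}' kin.py
python3 - <<'E'
from kin import *
d,y0,y7=unpack(K[:11]);q=D[-1][0]
p,M=pose(-.13,-.061,.197,0);print(p,M.as_matrix().round(3)[:,1])
for hd in (0,-15,-30):
    q=D[-1][0]
    print('hd',hd)
    for th in (0,20,40,60,70,80,90,100):
        p,M=pose(-.002,-.061,.012,th,hd);q,e,a=ik(p,M,q);print(th,p.round(3),q.round(2),(e*1e3).round(1),a.round(1))
E
```

```text
[0.50378503 0.12847189 0.2253    ] [0.997 0.079 0.   ]
hd 0
0 [0.514 0.001 0.04 ] [-0.34  0.21  0.32  2.   -0.08  0.95  0.1 ] 0.0 0.0
20 [ 0.515 -0.019  0.096] [-0.04  0.25  0.38  1.89 -0.43  1.22  0.6 ] 0.0 0.0
40 [ 0.518 -0.057  0.142] [ 0.26  0.46  0.38  1.69 -0.64  1.58  0.9 ] 0.0 0.0
60 [ 0.522 -0.108  0.172] [ 0.51  0.75  0.32  1.43 -0.77  1.93  1.03] 0.0 0.0
70 [ 0.525 -0.136  0.18 ] [ 0.67  0.9   0.18  1.29 -0.78  2.05  1.01] 0.0 0.0
80 [ 0.527 -0.166  0.183] [ 0.99  1.11 -0.32  1.12 -0.58  2.05  0.8 ] 0.0 0.0
90 [ 0.529 -0.195  0.181] [ 1.26  1.5  -1.02  0.96 -0.18  2.05  0.4 ] 0.1 0.0
100 [ 0.532 -0.224  0.173] [ 1.36  1.78 -1.38  0.93  0.02  2.05  0.18] 12.3 3.8
hd -15
0 [ 0.558 -0.001  0.04 ] [-0.34  0.29  0.34  1.9  -0.12  0.97 -0.13] 0.0 0.0
20 [ 0.554 -0.021  0.096] [-0.05  0.25  0.39  1.89 -0.48  1.14  0.38] 0.0 0.0
40 [ 0.547 -0.058  0.142] [ 0.26  0.38  0.41  1.8  -0.74  1.46  0.76] 0.0 0.0
60 [ 0.538 -0.108  0.172] [ 0.54  0.63  0.36  1.64 -0.88  1.79  0.97] 0.0 0.0
70 [ 0.533 -0.137  0.18 ] [ 0.65  0.78  0.33  1.54 -0.93  1.94  1.03] 0.0 0.0
80 [ 0.527 -0.166  0.183] [ 0.8   0.93  0.21  1.42 -0.94  2.05  1.03] 0.0 0.0
90 [ 0.522 -0.195  0.181] [ 1.05  1.11 -0.13  1.29 -0.82  2.05  0.92] 0.0 0.0
100 [ 0.517 -0.223  0.173] [ 1.25  1.34 -0.45  1.15 -0.68  2.05  0.76] 0.0 0.0
hd -30
0 [ 0.6   -0.015  0.04 ] [-0.32  0.38  0.37  1.79 -0.16  1.   -0.34] 0.0 0.0
20 [ 0.591 -0.033  0.096] [-0.06  0.25  0.4   1.9  -0.52  1.05  0.16] 0.0 0.0
40 [ 0.575 -0.067  0.142] [ 0.23  0.3   0.45  1.92 -0.83  1.31  0.62] 0.0 0.0
60 [ 0.553 -0.113  0.172] [ 0.53  0.51  0.44  1.86 -1.    1.65  0.93] 0.0 0.0
70 [ 0.541 -0.139  0.18 ] [ 0.66  0.65  0.41  1.79 -1.05  1.82  1.03] 0.0 0.0
80 [ 0.528 -0.166  0.183] [ 0.77  0.81  0.36  1.71 -1.08  1.96  1.11] 0.0 0.0
90 [ 0.515 -0.193  0.181] [ 0.92  0.96  0.23  1.61 -1.07  2.05  1.13] 0.0 0.0
100 [ 0.503 -0.219  0.173] [ 1.14  1.13 -0.03  1.49 -0.98  2.05  1.08] 0.0 0.0
```

```bash
cat > plan.py <<'E'
from kin import *
import os,sys
def cur():
    if os.path.exists('C.npy'): c=np.load('C.npy');return c[:3],R.from_rotvec(c[3:])
    return np.array([.5035,.1295,.198]),pose(0,0,0,0)[1]
def plan(a,b,g=0,n=1):
    """tip params (x mm,y mm,z mm,th,hd): rows a->b over n calls; stores the commanded pose"""
    a,b=np.array(a,float),np.array(b,float)
    for k in range(n):
        p0,M0=cur();rows=[]
        for i in range(1,6):
            t=a+(b-a)*(k*5+i)/(5*n);p,M=pose(t[0]/1e3,t[1]/1e3,t[2]/1e3,t[3],t[4] if len(t)>4 else 0)
            u=np.r_[(p-p0)/.5,np.degrees((M*M0.inv()).as_rotvec())/30].round(3);rows.append([g,*u.tolist()])
        np.save('C.npy',np.r_[p0+u[:3]*.5,(R.from_rotvec(np.radians(u[3:]*30))*M0).as_rotvec()])
        print(json.dumps(rows))
E
python3 -c "
from plan import *
plan((-130,-61,170,0),(-132,-61,30,3))
plan((-132,-61,30,3),(-132,-61,9,3))"
```

```text
[[0, 0.001, -0.002, -0.052, 0.02, 0.002, -0.0], [0, 0.001, -0.002, -0.104, 0.04, 0.003, 0.0], [0, 0.001, -0.002, -0.157, 0.06, 0.005, 0.0], [0, 0.001, -0.002, -0.209, 0.08, 0.006, 0.0], [0, 0.001, -0.001, -0.262, 0.1, 0.008, 0.0]]
[[0, -0.0, -0.0, -0.008, -0.0, -0.0, -0.0], [0, -0.0, -0.0, -0.017, -0.0, -0.0, -0.0], [0, -0.0, -0.0, -0.025, -0.0, -0.0, -0.0], [0, -0.0, -0.0, -0.033, -0.0, -0.0, -0.0], [0, -0.0, -0.0, -0.042, -0.0, -0.0, -0.0]]
```

jog_arm(
  commands=[
    [0, 0.001, -0.002, -0.052, 0.02, 0.002, 0],
    [0, 0.001, -0.002, -0.104, 0.04, 0.003, 0],
    [0, 0.001, -0.002, -0.157, 0.06, 0.005, 0],
    [0, 0.001, -0.002, -0.209, 0.08, 0.006, 0],
    [0, 0.001, -0.001, -0.262, 0.1, 0.008, 0],
  ],
)

```text
time: 5.57
position: [0.5036, 0.129, 0.0648]
tool_rot: [-2.105, -2.278, -0.054]
ft_force: [-0.2, 0.3, -1.8]
grip_width: 0.177
grip_force: 60.0
```

Run:
```python
from kin import *
log()
p,M=pose(-.132,-.061,.03,3);s=ctrl.get_state();print((s['position']-p).round(4),np.degrees((R.from_rotvec(s['tool_rot'])*M.inv()).as_rotvec()).round(2))
im=ctrl.get_image('top');np.save('top2.npy',im,allow_pickle=True)
cv2.imwrite('pics/t2.png',cv2.resize(im['frame'][130:245,120:283][...,::-1],None,fx=4.9,fy=4.9,interpolation=cv2.INTER_CUBIC))
for a in [(-.132,-.061+.035,.03),(-.132,-.061-.035,.03),(-.212,-.026,.034),(-.212,-.096,.034),(0,.11,.018),(0,-.11,.018)]:
    print(a,((w2pix(im,S0+S.apply(a))+.5-[120,130])*4.9).round(0))
```

```text
t 5.57 p [0.5036 0.129  0.0648] y [ 0.997  0.078 -0.001] z [-0.005  0.052 -0.999] F [-0.2  0.3 -1.8] w 0.177 60.0 
q [-0.495  0.181  0.251  1.967 -0.115  0.995 -0.107]
[-0.0002  0.0003 -0.0023] [ 0.02  0.06 -0.01]
(-0.132, -0.025999999999999995, 0.03) [254. 351.]
(-0.132, -0.096, 0.03) [261. 478.]
(-0.212, -0.026, 0.034) [106. 362.]
(-0.212, -0.096, 0.034) [112. 490.]
(0, 0.11, 0.018) [478.  98.]
(0, -0.11, 0.018) [506. 485.]
```

View pics/t2.png

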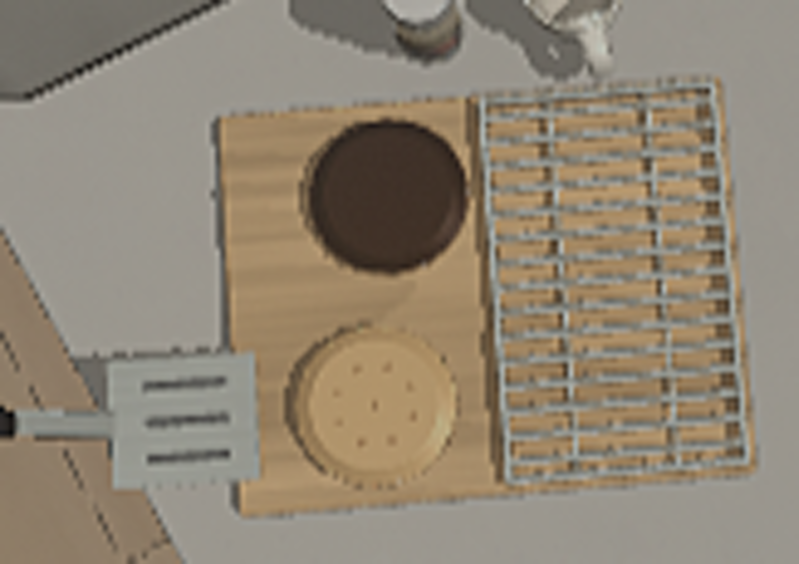

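The blade's tip corners at (254,352) and (261,478) match the prediction. The blade's axis passes through the biscuit centre at (375,406), so I lower it to the board.

jog_arm(
  commands=[
    [0, 0, 0, -0.008, 0, 0, 0],
    [0, 0, 0, -0.017, 0, 0, 0],
    [0, 0, 0, -0.025, 0, 0, 0],
    [0, 0, 0, -0.033, 0, 0, 0],
    [0, 0, 0, -0.042, 0, 0, 0],
  ],
)

```text
time: 6.03
position: [0.5054, 0.1296, 0.0466]
tool_rot: [-2.106, -2.279, -0.059]
ft_force: [-0.3, -0.4, -1.4]
grip_width: 0.179
grip_force: 60.0
```

```bash
cat >> plan.py <<'E'
def chk():
    log();p,M=cur();s=ctrl.get_state();d=s['position']-p
    print('dev station mm',(S.inv().apply(d)*1e3).round(1),'rot',np.degrees(S.inv().apply((R.from_rotvec(s['tool_rot'])*M.inv()).as_rotvec())).round(2),'F station',S.inv().apply(s['ft_force']).round(1),'T',S.inv().apply(s['torque']).round(2))
E
python3 -c "
from plan import *
chk()
plan((-132,-61,9,3),(-100,-61,9,3))
"
```

```text
t 6.03 p [0.5054 0.1296 0.0466] y [0.997 0.079 0.002] z [-0.002  0.053 -0.999] F [-0.3 -0.4 -1.4] w 0.179 60.0 
q [-0.492  0.206  0.248  1.98  -0.126  0.954 -0.098]
dev station mm [-0.5  1.5  0.6] rot [ 0.14  0.04 -0.01] F station [ 0.4 -0.3 -1.4] T [-0.03  0.    0.01]
[[0, 0.001, -0.013, 0.0, -0.0, -0.0, -0.0], [0, 0.002, -0.026, 0.0, -0.0, -0.0, -0.0], [0, 0.003, -0.039, 0.0, -0.0, -0.0, -0.0], [0, 0.004, -0.052, 0.0, -0.0, -0.0, -0.0], [0, 0.005, -0.064, 0.0, -0.0, -0.0, -0.0]]
```

jog_arm(
  commands=[
    [0, 0, 0, -0.001, 0, 0, 0],
    [0, 0, 0, -0.002, 0, 0, 0],
    [0, 0, 0, -0.003, 0, 0, 0],
    [0, 0, 0, -0.003, 0, 0, 0],
    [0, 0, 0, -0.003, 0, 0, 0],
  ],
)

```text
time: 6.45
position: [0.5047, 0.1294, 0.0445]
tool_rot: [-2.106, -2.279, -0.056]
ft_force: [-0.0, 0.8, 0.4]
grip_width: 0.177
grip_force: 60.0
```

```bash
python3 -c "
from plan import *
p,M=pose(-.132,-.061,.0075,3);np.save('C.npy',np.r_[p,M.as_rotvec()])
chk()
"
```

```text
t 6.45 p [0.5047 0.1294 0.0445] y [0.997 0.078 0.001] z [-0.003  0.053 -0.999] F [-0.   0.8  0.4] w 0.177 60.0 
q [-0.491  0.209  0.248  1.981 -0.126  0.952 -0.097]
dev station mm [-0.6  1.  -0.1] rot [ 0.04  0.03 -0.01] F station [-0.8  0.   0.4] T [-0.09 -0.04  0.01]
```

```bash
python3 -c "
from plan import *
plan((-132,-61,7.3,3),(-100,-61,7.3,3))
plan((-100,-61,7.3,3),(-68,-61,7.3,3))
"
```

```text
[[0, 0.001, -0.013, -0.0, 0.0, 0.0, -0.0], [0, 0.002, -0.026, -0.0, 0.0, 0.0, -0.0], [0, 0.003, -0.038, -0.0, 0.0, 0.0, -0.0], [0, 0.004, -0.051, -0.0, 0.0, 0.0, -0.0], [0, 0.005, -0.064, -0.0, 0.0, 0.0, -0.0]]
[[0, 0.001, -0.013, -0.0, 0.0, 0.0, -0.0], [0, 0.002, -0.025, -0.0, 0.0, 0.0, -0.0], [0, 0.003, -0.038, -0.0, 0.0, 0.0, -0.0], [0, 0.004, -0.051, -0.0, 0.0, 0.0, -0.0], [0, 0.005, -0.064, -0.0, 0.0, 0.0, -0.0]]
```

jog_arm(
  commands=[
    [0, 0.001, -0.013, 0, 0, 0, 0],
    [0, 0.002, -0.026, 0, 0, 0, 0],
    [0, 0.003, -0.038, 0, 0, 0, 0],
    [0, 0.004, -0.051, 0, 0, 0, 0],
    [0, 0.005, -0.064, 0, 0, 0, 0],
  ],
)

```text
time: 6.87
position: [0.5071, 0.0963, 0.0442]
tool_rot: [-2.107, -2.278, -0.056]
ft_force: [0.3, 1.4, -0.5]
grip_width: 0.182
grip_force: 60.0
```

jog_arm(
  commands=[
    [0, 0.001, -0.013, 0, 0, 0, 0],
    [0, 0.002, -0.025, 0, 0, 0, 0],
    [0, 0.003, -0.038, 0, 0, 0, 0],
    [0, 0.004, -0.051, 0, 0, 0, 0],
    [0, 0.005, -0.064, 0, 0, 0, 0],
  ],
)

```text
time: 7.28
position: [0.5094, 0.0645, 0.0441]
tool_rot: [-2.106, -2.278, -0.055]
ft_force: [0.6, 1.5, 0.1]
grip_width: 0.18
grip_force: 60.0
```

Run:
```python
from plan import *
chk()
im=ctrl.get_image('top');np.save('top3.npy',im,allow_pickle=True)
cv2.imwrite('pics/t3.png',cv2.resize(im['frame'][130:245,120:283][...,::-1],None,fx=4.9,fy=4.9,interpolation=cv2.INTER_CUBIC))
plan((-68,-61,7.3,3),(-36,-61,7.3,3))
```

```text
t 7.28 p [0.5094 0.0645 0.0441] y [ 0.997  0.078 -0.   ] z [-0.004  0.052 -0.999] F [0.6 1.5 0.1] w 0.18 60.0 
q [-0.408  0.201  0.293  1.994 -0.135  0.956  0.036]
dev station mm [ 0.3  0.6 -0.5] rot [-0.    0.01 -0.02] F station [-1.5  0.7  0.1] T [-0.06  0.08 -0.02]
[[0, 0.001, -0.012, -0.0, 0.0, 0.0, -0.0], [0, 0.002, -0.025, -0.0, 0.0, 0.0, -0.0], [0, 0.003, -0.038, -0.0, 0.0, 0.0, -0.0], [0, 0.004, -0.051, -0.0, 0.0, 0.0, -0.0], [0, 0.005, -0.063, -0.0, 0.0, 0.0, -0.0]]
```

View pics/t3.png

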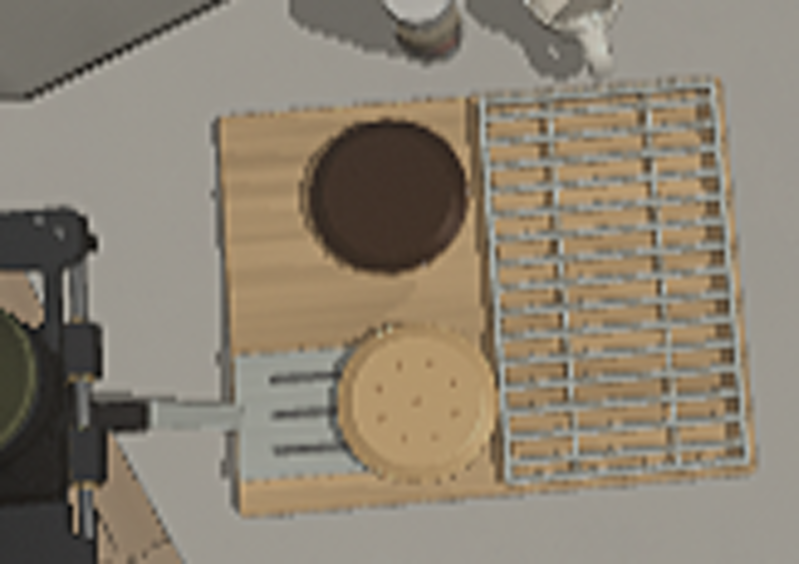

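The biscuit, now centred at (416,402), has stopped against the fence at about (497,400). The blade is entering under it, so I slide further.

jog_arm(
  commands=[
    [0, 0.001, -0.012, 0, 0, 0, 0],
    [0, 0.002, -0.025, 0, 0, 0, 0],
    [0, 0.003, -0.038, 0, 0, 0, 0],
    [0, 0.004, -0.051, 0, 0, 0, 0],
    [0, 0.005, -0.063, 0, 0, 0, 0],
  ],
)

```text
time: 7.75
position: [0.5119, 0.033, 0.0441]
tool_rot: [-2.106, -2.278, -0.055]
ft_force: [-0.3, 1.9, 1.3]
grip_width: 0.179
grip_force: 60.0
```

Run:
```python
from plan import *
chk()
plan((-36,-61,7.3,3),(-14,-61,7.3,3))
```

```text
t 7.75 p [0.5119 0.033  0.0441] y [ 0.997  0.078 -0.   ] z [-0.004  0.052 -0.999] F [-0.3  1.9  1.3] w 0.179 60.0 
q [-0.366  0.203  0.315  1.994 -0.141  0.96   0.102]
dev station mm [ 0.3  0.6 -0.5] rot [-0.    0.01 -0.02] F station [-1.9 -0.2  1.3] T [-0.03  0.11 -0.  ]
[[0, 0.001, -0.009, -0.0, 0.0, 0.0, -0.0], [0, 0.001, -0.018, -0.0, 0.0, 0.0, -0.0], [0, 0.002, -0.027, -0.0, 0.0, 0.0, -0.0], [0, 0.003, -0.035, -0.0, 0.0, 0.0, -0.0], [0, 0.004, -0.044, -0.0, 0.0, 0.0, -0.0]]
```

jog_arm(
  commands=[
    [0, 0.001, -0.009, 0, 0, 0, 0],
    [0, 0.001, -0.018, 0, 0, 0, 0],
    [0, 0.002, -0.027, 0, 0, 0, 0],
    [0, 0.003, -0.035, 0, 0, 0, 0],
    [0, 0.004, -0.044, 0, 0, 0, 0],
  ],
)

```text
time: 8.17
position: [0.5139, 0.0115, 0.0441]
tool_rot: [-2.106, -2.278, -0.055]
ft_force: [-0.2, 1.8, 1.0]
grip_width: 0.174
grip_force: 60.0
```

Run:
```python
from plan import *
chk()
im=ctrl.get_image('scene');np.save('sc.npy',im,allow_pickle=True)
a=w2pix(im,S0+S.apply([-.03,-.05,.02])).astype(int);print(a)
y,x=max(a[1]-50,0),max(a[0]-65,0)
cv2.imwrite('pics/s3.png',cv2.resize(im['frame'][y:y+100,x:x+130][...,::-1],None,fx=6,fy=6,interpolation=cv2.INTER_CUBIC))
plan((-14,-61,7.3,3),(-13,-61,9,23))
plan((-13,-61,9,23),(-13,-61,9,45))
```

```text
t 8.17 p [0.5139 0.0115 0.0441] y [ 0.997  0.079 -0.   ] z [-0.004  0.052 -0.999] F [-0.2  1.8  1. ] w 0.174 60.0 
q [-0.337  0.208  0.33   1.99  -0.146  0.964  0.149]
dev station mm [-0.2  0.6 -0.5] rot [-0.01  0.02 -0.01] F station [-1.8 -0.   1. ] T [-0.06  0.1   0.03]
[213 221]
[[0, 0.0, -0.007, 0.023, 0.133, 0.01, 0.0], [0, 0.001, -0.015, 0.047, 0.266, 0.021, 0.0], [0, 0.001, -0.024, 0.069, 0.399, 0.031, 0.0], [0, 0.002, -0.035, 0.091, 0.532, 0.042, 0.0], [0, 0.003, -0.048, 0.113, 0.665, 0.052, -0.0]]
[[0, 0.001, -0.015, 0.021, 0.146, 0.012, 0.0], [0, 0.003, -0.031, 0.042, 0.292, 0.024, 0.0], [0, 0.004, -0.049, 0.061, 0.438, 0.035, 0.0], [0, 0.006, -0.068, 0.078, 0.584, 0.047, 0.0], [0, 0.007, -0.089, 0.094, 0.731, 0.058, 0.0]]
```

View pics/s3.png

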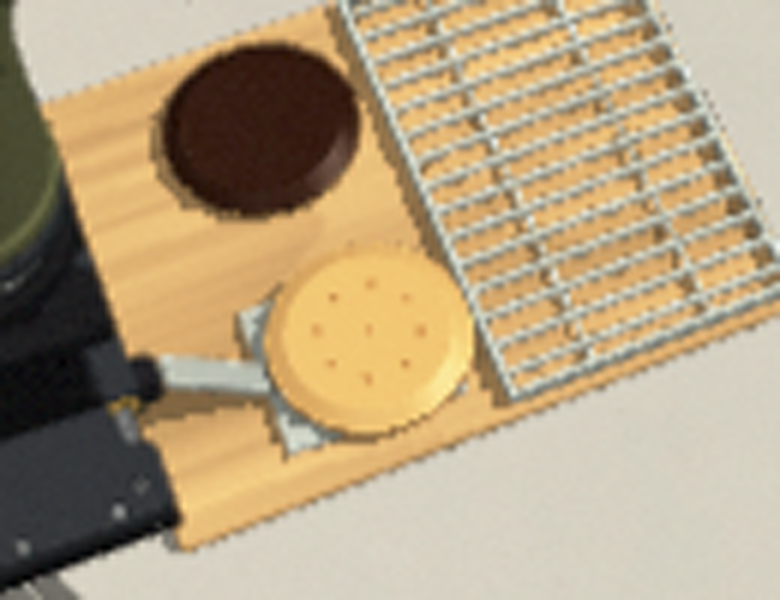

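The biscuit, centred at (370,330), lies on the blade with its far rim at the strip (475,310). I now tip it up.

jog_arm(
  commands=[
    [0, 0, -0.007, 0.023, 0.133, 0.01, 0],
    [0, 0.001, -0.015, 0.047, 0.266, 0.021, 0],
    [0, 0.001, -0.024, 0.069, 0.399, 0.031, 0],
    [0, 0.002, -0.035, 0.091, 0.532, 0.042, 0],
    [0, 0.003, -0.048, 0.113, 0.665, 0.052, 0],
  ],
)

```text
time: 8.63
position: [0.5153, -0.0126, 0.1013]
tool_rot: [-1.912, -2.07, -0.394]
ft_force: [-0.3, 0.8, -1.9]
grip_width: 0.179
grip_force: 60.0
```

```bash
python3 -c "from h import *;log()"
```

```text
t 8.63 p [ 0.5153 -0.0126  0.1013] y [0.997 0.079 0.001] z [-0.03   0.393 -0.919] F [-0.3  0.8 -1.9] w 0.179 60.0 
q [-0.088  0.242  0.373  1.888 -0.498  1.223  0.579]
```

jog_arm(
  commands=[
    [0, 0.001, -0.015, 0.021, 0.146, 0.012, 0],
    [0, 0.003, -0.031, 0.042, 0.292, 0.024, 0],
    [0, 0.004, -0.049, 0.061, 0.438, 0.035, 0],
    [0, 0.006, -0.068, 0.078, 0.584, 0.047, 0],
    [0, 0.007, -0.089, 0.094, 0.731, 0.058, 0],
  ],
)

```text
time: 9.05
position: [0.5188, -0.0578, 0.1479]
tool_rot: [-1.679, -1.816, -0.699]
ft_force: [0.0, 1.4, -1.7]
grip_width: 0.177
grip_force: 60.0
```

Run:
```python
from plan import *
chk()
plan((-13,-61,9,45),(-14,-61,9.5,57))
plan((-14,-61,9.5,57),(-14,-61,9.5,68))
```

```text
t 9.05 p [ 0.5188 -0.0578  0.1479] y [0.997 0.078 0.   ] z [-0.055  0.707 -0.705] F [ 0.   1.4 -1.7] w 0.177 60.0 
q [ 0.171  0.437  0.397  1.72  -0.759  1.601  0.87 ]
dev station mm [ 0.6  0.5 -0.2] rot [ 0.01  0.18 -0.02] F station [-1.4  0.1 -1.7] T [-0.02 -0.86 -0.07]
[[0, 0.001, -0.012, 0.009, 0.079, 0.006, 0.0], [0, 0.002, -0.023, 0.016, 0.159, 0.013, 0.0], [0, 0.003, -0.035, 0.024, 0.239, 0.019, 0.0], [0, 0.004, -0.048, 0.03, 0.319, 0.025, 0.0], [0, 0.005, -0.06, 0.036, 0.398, 0.032, 0.0]]
[[0, 0.001, -0.012, 0.005, 0.074, 0.005, 0.0], [0, 0.002, -0.025, 0.01, 0.147, 0.011, 0.0], [0, 0.003, -0.037, 0.014, 0.22, 0.017, 0.0], [0, 0.004, -0.05, 0.018, 0.293, 0.023, 0.0], [0, 0.005, -0.062, 0.021, 0.366, 0.028, 0.0]]
```

jog_arm(
  commands=[
    [0, 0.001, -0.012, 0.009, 0.079, 0.006, 0],
    [0, 0.002, -0.023, 0.016, 0.159, 0.013, 0],
    [0, 0.003, -0.035, 0.024, 0.239, 0.019, 0],
    [0, 0.004, -0.048, 0.03, 0.319, 0.025, 0],
    [0, 0.005, -0.06, 0.036, 0.398, 0.032, 0],
  ],
)

```text
time: 9.47
position: [0.521, -0.0881, 0.1648]
tool_rot: [-1.546, -1.669, -0.838]
ft_force: [0.0, 0.9, -2.5]
grip_width: 0.178
grip_force: 60.0
```

```bash
python3 -c "from h import *;log()"
```

```text
t 9.47 p [ 0.521  -0.0881  0.1648] y [ 0.997  0.078 -0.002] z [-0.066  0.836 -0.544] F [ 0.   0.9 -2.5] w 0.178 60.0 
q [ 0.303  0.577  0.379  1.613 -0.857  1.802  0.953]
```

jog_arm(
  commands=[
    [0, 0.001, -0.012, 0.005, 0.074, 0.005, 0],
    [0, 0.002, -0.025, 0.01, 0.147, 0.011, 0],
    [0, 0.003, -0.037, 0.014, 0.22, 0.017, 0],
    [0, 0.004, -0.05, 0.018, 0.293, 0.023, 0],
    [0, 0.005, -0.062, 0.021, 0.366, 0.028, 0],
  ],
)

```text
time: 9.88
position: [0.5236, -0.1189, 0.1751]
tool_rot: [-1.418, -1.531, -0.955]
ft_force: [-0.0, 0.6, -0.8]
grip_width: 0.179
grip_force: 60.0
```

Run:
```python
from plan import *
chk()
im=ctrl.get_image('scene');im2=ctrl.get_image('top')
a=im['frame'][150:270,130:280][...,::-1];b=im2['frame'][140:260,160:310][...,::-1]
cv2.imwrite('pics/s4.png',cv2.resize(np.hstack([a,b]),None,fx=2.66,fy=2.66,interpolation=cv2.INTER_CUBIC))
```

```text
t 9.88 p [ 0.5236 -0.1189  0.1751] y [ 0.997  0.078 -0.002] z [-0.073  0.924 -0.374] F [-0.   0.6 -0.8] w 0.179 60.0 
q [ 0.417  0.715  0.342  1.507 -0.933  1.973  0.992]
dev station mm [ 0.7  0.2 -1.5] rot [-0.1   0.02 -0.05] F station [-0.6  0.  -0.8] T [-0.04 -1.29 -0.05]
```

View pics/s4.png

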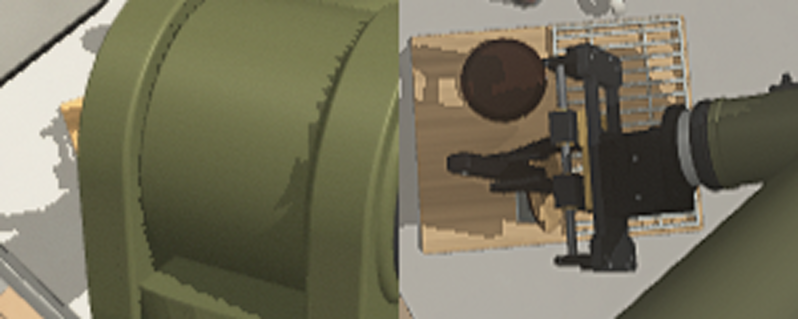

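Run:
```python
from plan import *
q=ctrl.get_state()['joint_positions'];c=np.load('C.npy')
for t in [(-14,9.5,68),(-27,42,68),(-5,46,68),(18,48,68),(18,48,60),(-27,42,62),(18,48,50)]:
    p,M=pose(t[0]/1e3,-.061,t[1]/1e3,t[2]);a,e,r=ik(p,M,q);print(t,a.round(2),e.round(4),r.round(2))
np.save('C.npy',c)
plan((-14,-61,9.5,68),(-27,-61,42,68))
plan((-27,-61,42,68),(-5,-61,46,68))
plan((-5,-61,46,68),(18,-61,48,66))
```

```text
(-14, 9.5, 68) [ 0.55  0.87  0.33  1.35 -0.83  2.05  1.06] 0.0 0.0
(-27, 42, 68) [ 0.57  0.8   0.29  1.38 -0.82  2.05  1.02] 0.0 0.0
(-5, 46, 68) [ 0.65  0.82  0.19  1.32 -0.77  2.05  0.98] 0.0 0.0
(18, 48, 68) [ 0.74  0.85  0.08  1.25 -0.72  2.05  0.93] 0.0 0.01
(18, 48, 60) [ 0.48  0.75  0.41  1.37 -0.8   2.02  1.03] 0.0 0.0
(-27, 42, 62) [ 0.45  0.72  0.39  1.46 -0.82  1.99  1.03] 0.0 0.0
(18, 48, 50) [ 0.36  0.59  0.43  1.51 -0.73  1.85  0.98] 0.0 0.0
[[0, -0.0, 0.005, 0.013, -0.0, 0.0, 0.0], [0, -0.001, 0.01, 0.026, -0.0, 0.0, 0.0], [0, -0.001, 0.015, 0.039, -0.0, 0.0, 0.0], [0, -0.002, 0.02, 0.052, -0.0, 0.0, 0.0], [0, -0.002, 0.026, 0.065, -0.0, 0.0, 0.0]]
[[0, 0.001, -0.009, 0.001, -0.0, 0.0, 0.0], [0, 0.001, -0.018, 0.003, -0.0, 0.0, 0.0], [0, 0.002, -0.027, 0.004, -0.0, 0.0, 0.0], [0, 0.003, -0.036, 0.006, -0.0, 0.0, 0.0], [0, 0.003, -0.044, 0.008, -0.0, 0.0, 0.0]]
[[0, 0.001, -0.007, -0.0, -0.013, -0.001, 0.0], [0, 0.002, -0.014, 0.0, -0.027, -0.002, 0.0], [0, 0.002, -0.021, 0.0, -0.04, -0.003, 0.0], [0, 0.003, -0.028, 0.001, -0.053, -0.004, 0.0], [0, 0.003, -0.035, 0.001, -0.067, -0.005, 0.0]]
```

Run:
```python
from plan import *
p,M=pose(-.014,-.061,.0095,68);np.save('C.npy',np.r_[p,M.as_rotvec()])
plan((-14,-61,9.5,68),(-27,-61,42,68))
plan((-27,-61,42,68),(-4,-61,46,64))
plan((-4,-61,46,64),(20,-61,50,58))
```

```text
[[0, -0.0, 0.005, 0.013, -0.0, -0.0, -0.0], [0, -0.001, 0.01, 0.026, -0.0, -0.0, -0.0], [0, -0.001, 0.016, 0.039, -0.0, -0.0, -0.0], [0, -0.002, 0.021, 0.052, -0.0, -0.0, -0.0], [0, -0.002, 0.026, 0.065, -0.0, -0.0, -0.0]]
[[0, 0.0, -0.005, 0.001, -0.027, -0.002, 0.0], [0, 0.001, -0.009, 0.001, -0.053, -0.004, -0.0], [0, 0.001, -0.014, 0.001, -0.08, -0.006, 0.0], [0, 0.001, -0.018, 0.002, -0.106, -0.008, -0.0], [0, 0.002, -0.023, 0.002, -0.133, -0.01, -0.0]]
[[0, -0.0, -0.003, -0.0, -0.04, -0.004, 0.0], [0, 0.0, -0.005, -0.001, -0.08, -0.007, 0.0], [0, 0.0, -0.008, -0.002, -0.12, -0.01, 0.0], [0, 0.001, -0.011, -0.003, -0.159, -0.013, 0.0], [0, 0.001, -0.014, -0.004, -0.199, -0.016, 0.0]]
```

jog_arm(
  commands=[
    [0, 0, 0.005, 0.013, 0, 0, 0],
    [0, -0.001, 0.01, 0.026, 0, 0, 0],
    [0, -0.001, 0.016, 0.039, 0, 0, 0],
    [0, -0.002, 0.021, 0.052, 0, 0, 0],
    [0, -0.002, 0.026, 0.065, 0, 0, 0],
  ],
)

```text
time: 10.4
position: [0.5229, -0.1041, 0.2099]
tool_rot: [-1.416, -1.534, -0.955]
ft_force: [-0.3, 0.4, -1.5]
grip_width: 0.182
grip_force: 60.0
```

jog_arm(
  commands=[
    [0, 0, -0.005, 0.001, -0.027, -0.002, 0],
    [0, 0.001, -0.009, 0.001, -0.053, -0.004, 0],
    [0, 0.001, -0.014, 0.001, -0.08, -0.006, 0],
    [0, 0.001, -0.018, 0.002, -0.106, -0.008, 0],
    [0, 0.002, -0.023, 0.002, -0.133, -0.01, 0],
  ],
)

```text
time: 10.82
position: [0.5238, -0.1168, 0.2095]
tool_rot: [-1.465, -1.584, -0.913]
ft_force: [-0.2, 0.5, -2.3]
grip_width: 0.178
grip_force: 60.0
```

jog_arm(
  commands=[
    [0, 0, -0.003, 0, -0.04, -0.004, 0],
    [0, 0, -0.005, -0.001, -0.08, -0.007, 0],
    [0, 0, -0.008, -0.002, -0.12, -0.01, 0],
    [0, 0.001, -0.011, -0.003, -0.159, -0.013, 0],
    [0, 0.001, -0.014, -0.004, -0.199, -0.016, 0],
  ],
)

```text
time: 11.23
position: [0.5245, -0.1234, 0.2076]
tool_rot: [-1.534, -1.66, -0.849]
ft_force: [-0.3, 0.4, -0.7]
grip_width: 0.176
grip_force: 60.0
```

Run:
```python
from plan import *
chk()
# back off: rise and retreat in station -x, levelling the blade
plan((20,-61,50,58),(-40,-61,75,40))
plan((-40,-61,75,40),(-110,-61,75,15))
```

```text
t 11.23 p [ 0.5245 -0.1234  0.2076] y [ 0.997  0.079 -0.   ] z [-0.067  0.844 -0.531] F [-0.3  0.4 -0.7] w 0.176 60.0 
q [ 0.357  0.582  0.379  1.517 -0.85   1.901  0.92 ]
dev station mm [-0.5  0.7 -0.3] rot [ 0.   -0.11 -0.01] F station [-0.5 -0.3 -0.7] T [-0.07 -1.21 -0.01]
[[0, -0.004, 0.043, 0.001, -0.12, -0.01, 0.0], [0, -0.007, 0.086, 0.001, -0.24, -0.019, 0.0], [0, -0.01, 0.128, 0.0, -0.359, -0.029, 0.0], [0, -0.014, 0.17, -0.002, -0.479, -0.038, 0.0], [0, -0.017, 0.21, -0.006, -0.598, -0.047, 0.0]]
[[0, -0.004, 0.05, -0.02, -0.167, -0.014, 0.0], [0, -0.007, 0.098, -0.042, -0.333, -0.027, 0.0], [0, -0.011, 0.144, -0.066, -0.499, -0.04, 0.0], [0, -0.015, 0.187, -0.091, -0.665, -0.053, 0.0], [0, -0.018, 0.229, -0.118, -0.831, -0.066, 0.0]]
```

jog_arm(
  commands=[
    [0, -0.004, 0.043, 0.001, -0.12, -0.01, 0],
    [0, -0.007, 0.086, 0.001, -0.24, -0.019, 0],
    [0, -0.01, 0.128, 0, -0.359, -0.029, 0],
    [0, -0.014, 0.17, -0.002, -0.479, -0.038, 0],
    [0, -0.017, 0.21, -0.006, -0.598, -0.047, 0],
  ],
)

```text
time: 11.65
position: [0.5158, -0.0175, 0.2051]
tool_rot: [-1.738, -1.88, -0.631]
ft_force: [0.4, 0.8, -2.8]
grip_width: 0.179
grip_force: 60.0
```

jog_arm(
  commands=[
    [0, -0.004, 0.05, -0.02, -0.167, -0.014, 0],
    [0, -0.007, 0.098, -0.042, -0.333, -0.027, 0],
    [0, -0.011, 0.144, -0.066, -0.499, -0.04, 0],
    [0, -0.015, 0.187, -0.091, -0.665, -0.053, 0],
    [0, -0.018, 0.229, -0.118, -0.831, -0.066, 0],
  ],
)

```text
time: 12.07
position: [0.507, 0.0973, 0.1467]
tool_rot: [-1.997, -2.161, -0.264]
ft_force: [0.8, -0.1, -2.0]
grip_width: 0.182
grip_force: 60.0
```

```bash
cat > blob.py <<'E'
from plan import *
def dark(z=.032,save=None):
    im=ctrl.get_image('top');f=im['frame'].astype(int)
    m=((f.sum(2)<190)&(f[...,0]>f[...,2]+8)).astype(np.uint8)[140:260,158:283]
    n,l,st,ce=cv2.connectedComponentsWithStats(m)
    for i in range(1,n):
        if st[i,4]>150:
            w=pix2w(im,ce[i,0]+158,ce[i,1]+140,z);print('blob',st[i].tolist(),'station mm',(S.inv().apply(w-S0)*1e3).round(1))
    if save: cv2.imwrite(save,cv2.resize(im['frame'][120:260,120:290][...,::-1],None,fx=4.2,fy=4.2,interpolation=cv2.INTER_CUBIC))
E
python3 -c "
from blob import *
chk();dark(save='pics/t5.png')"
```

```text
t 12.07 p [0.507  0.0973 0.1467] y [0.997 0.078 0.004] z [-0.016  0.255 -0.967] F [ 0.8 -0.1 -2. ] w 0.182 60.0 
q [-0.269  0.092  0.223  1.908 -0.304  1.166  0.156]
dev station mm [-1.7  0.8  0.8] rot [ 0.23 -0.18 -0.01] F station [ 0.2  0.8 -2. ] T [-0.16 -0.38 -0.07]
blob [25, 15, 32, 31, 765] station mm [-53.6  54.7  32. ]
blob [55, 58, 33, 32, 822] station mm [ 19.  -72.1  32. ]
```

Run:
```python
from plan import *
q=ctrl.get_state()['joint_positions']
for t in [(-110,-61,75,15,0),(-40,-94,75,30,20),(-40,-94,23.3,30,20),(26,-69.5,23.3,30,20)]:
    p,M=pose(t[0]/1e3,t[1]/1e3,t[2]/1e3,t[3],t[4]);q,e,r=ik(p,M,q);print(t,p.round(3),q.round(2),e.round(4),r.round(2))
plan((-110,-61,75,15,0),(-75,-78,75,22,10))
plan((-75,-78,75,22,10),(-40,-94,75,30,20))
plan((-40,-94,75,30,20),(-40,-94,23.3,30,20))
```

```text
(-110, -61, 75, 15, 0) [0.506 0.096 0.146] [-0.23  0.1   0.25  1.91 -0.31  1.19  0.23] 0.0 0.0
(-40, -94, 75, 30, 20) [ 0.437 -0.012  0.184] [ 0.06  0.23  0.35  1.78 -0.4   1.57  0.93] 0.0 0.0
(-40, -94, 23.3, 30, 20) [ 0.437 -0.012  0.132] [ 0.07  0.28  0.34  1.83 -0.41  1.48  0.98] 0.0 0.0
(26, -69.5, 23.3, 30, 20) [ 0.466 -0.076  0.132] [ 0.15  0.39  0.37  1.7  -0.42  1.54  1.05] 0.0 0.0
[[0, -0.016, -0.019, 0.008, 0.046, 0.005, 0.067], [0, -0.032, -0.039, 0.015, 0.093, 0.011, 0.134], [0, -0.047, -0.059, 0.022, 0.139, 0.018, 0.2], [0, -0.062, -0.079, 0.03, 0.185, 0.028, 0.267], [0, -0.077, -0.101, 0.037, 0.23, 0.039, 0.333]]
[[0, -0.013, -0.022, 0.008, 0.052, 0.014, 0.067], [0, -0.026, -0.044, 0.016, 0.103, 0.03, 0.133], [0, -0.039, -0.067, 0.024, 0.153, 0.048, 0.2], [0, -0.051, -0.09, 0.031, 0.203, 0.067, 0.266], [0, -0.063, -0.114, 0.039, 0.252, 0.089, 0.333]]
[[0, 0.0, -0.0, -0.021, -0.0, -0.0, -0.0], [0, 0.0, -0.0, -0.042, -0.0, -0.0, -0.0], [0, 0.0, -0.0, -0.062, -0.0, -0.0, -0.0], [0, 0.0, -0.0, -0.083, -0.0, -0.0, -0.0], [0, 0.0, -0.0, -0.104, -0.0, -0.0, -0.0]]
```

View pics/t5.png

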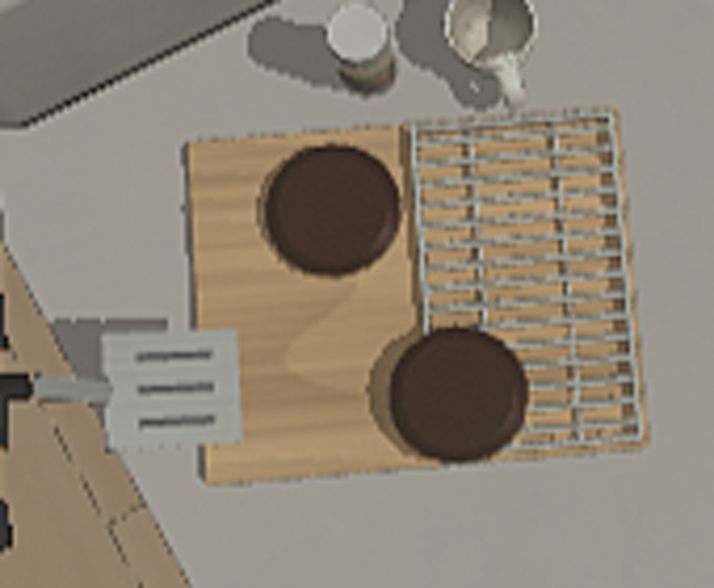

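The biscuit at (458,393) now lies flat, chocolate side up. It juts over the front strip and slightly over the rack's lower side, so it needs a diagonal push.

jog_arm(
  commands=[
    [0, -0.016, -0.019, 0.008, 0.046, 0.005, 0.067],
    [0, -0.032, -0.039, 0.015, 0.093, 0.011, 0.134],
    [0, -0.047, -0.059, 0.022, 0.139, 0.018, 0.2],
    [0, -0.062, -0.079, 0.03, 0.185, 0.028, 0.267],
    [0, -0.077, -0.101, 0.037, 0.23, 0.039, 0.333],
  ],
)

```text
time: 12.53
position: [0.4677, 0.0455, 0.1647]
tool_rot: [-1.722, -2.23, -0.337]
ft_force: [-0.6, -0.3, -1.3]
grip_width: 0.18
grip_force: 60.0
```

jog_arm(
  commands=[
    [0, -0.013, -0.022, 0.008, 0.052, 0.014, 0.067],
    [0, -0.026, -0.044, 0.016, 0.103, 0.03, 0.133],
    [0, -0.039, -0.067, 0.024, 0.153, 0.048, 0.2],
    [0, -0.051, -0.09, 0.031, 0.203, 0.067, 0.266],
    [0, -0.063, -0.114, 0.039, 0.252, 0.089, 0.333],
  ],
)

```text
time: 12.95
position: [0.4364, -0.012, 0.1842]
tool_rot: [-1.444, -2.25, -0.39]
ft_force: [-0.6, 0.9, -1.0]
grip_width: 0.178
grip_force: 60.0
```

jog_arm(
  commands=[
    [0, 0, 0, -0.021, 0, 0, 0],
    [0, 0, 0, -0.042, 0, 0, 0],
    [0, 0, 0, -0.062, 0, 0, 0],
    [0, 0, 0, -0.083, 0, 0, 0],
    [0, 0, 0, -0.104, 0, 0, 0],
  ],
)

```text
time: 13.37
position: [0.4364, -0.0101, 0.1302]
tool_rot: [-1.445, -2.25, -0.387]
ft_force: [-0.3, -0.1, -1.1]
grip_width: 0.181
grip_force: 60.0
```

Run:
```python
from blob import *
chk();dark()
plan((-40,-94,23.3,30,20),(-15,-84.5,23.3,30,20))
plan((-15,-84.5,23.3,30,20),(10,-75.3,23.3,30,20))
```

```text
t 13.37 p [ 0.4364 -0.0101  0.1302] y [ 0.909  0.416 -0.   ] z [-0.209  0.455 -0.866] F [-0.3 -0.1 -1.1] w 0.181 60.0 
q [-0.033  0.217  0.354  1.895 -0.451  1.443  0.907]
dev station mm [-1.8  0.3 -1.7] rot [-0.04  0.04  0.07] F station [ 0.1 -0.3 -1.1] T [ 0.22 -0.73  0.04]
blob [0, 15, 57, 88, 673] station mm [-112.9   -8.9   32. ]
blob [65, 61, 22, 29, 339] station mm [ 37.3 -83.4  32. ]
[[0, 0.005, -0.01, 0.0, -0.0, -0.0, -0.0], [0, 0.01, -0.019, 0.0, -0.0, -0.0, -0.0], [0, 0.014, -0.029, 0.0, -0.0, -0.0, -0.0], [0, 0.019, -0.039, 0.0, -0.0, -0.0, -0.0], [0, 0.023, -0.048, 0.0, -0.0, -0.0, -0.0]]
[[0, 0.005, -0.01, 0.0, -0.0, -0.0, -0.0], [0, 0.009, -0.02, 0.0, -0.0, -0.0, -0.0], [0, 0.014, -0.029, 0.0, -0.0, -0.0, -0.0], [0, 0.018, -0.039, 0.0, -0.0, -0.0, -0.0], [0, 0.023, -0.049, 0.0, -0.0, -0.0, -0.0]]
```

jog_arm(
  commands=[
    [0, 0.005, -0.01, 0.002, 0, 0, 0],
    [0, 0.01, -0.019, 0.002, 0, 0, 0],
    [0, 0.014, -0.029, 0.002, 0, 0, 0],
    [0, 0.019, -0.039, 0.002, 0, 0, 0],
    [0, 0.023, -0.048, 0.002, 0, 0, 0],
  ],
)

```text
time: 13.83
position: [0.4491, -0.0362, 0.133]
tool_rot: [-1.448, -2.25, -0.389]
ft_force: [0.3, 0.9, -0.9]
grip_width: 0.177
grip_force: 60.0
```

Run:
```python
from blob import *
p,M=pose(-.015,-.0845,.0243,30,20);c=np.load('C.npy');np.save('C.npy',np.r_[p,M.as_rotvec()])
chk();dark()
plan((-15,-84.5,24.3,30,20),(10,-75.3,24,30,20))
plan((10,-75.3,24,30,20),(28,-68.5,24,30,20))
```

```text
t 13.83 p [ 0.4491 -0.0362  0.133 ] y [0.91  0.414 0.001] z [-0.206  0.455 -0.866] F [ 0.3  0.9 -0.9] w 0.177 60.0 
q [-0.003  0.256  0.372  1.844 -0.449  1.471  0.944]
dev station mm [ 0.2  1.1 -0.1] rot [ 0.05 -0.01 -0.04] F station [-0.9  0.4 -0.9] T [ 0.18 -0.54 -0.  ]
blob [0, 9, 61, 109, 1123] station mm [-97.8 -15.5  32. ]
[[0, 0.004, -0.01, -0.0, 0.0, 0.0, 0.0], [0, 0.009, -0.019, -0.0, 0.0, 0.0, 0.0], [0, 0.013, -0.029, -0.0, 0.0, 0.0, 0.0], [0, 0.018, -0.039, -0.0, 0.0, 0.0, 0.0], [0, 0.022, -0.048, -0.001, 0.0, 0.0, 0.0]]
[[0, 0.004, -0.007, 0.0, 0.0, 0.0, 0.0], [0, 0.007, -0.014, 0.0, 0.0, 0.0, 0.0], [0, 0.01, -0.021, 0.0, 0.0, 0.0, 0.0], [0, 0.013, -0.028, 0.0, 0.0, 0.0, 0.0], [0, 0.017, -0.035, 0.0, 0.0, 0.0, 0.0]]
```

jog_arm(
  commands=[
    [0, 0.004, -0.01, 0, 0, 0, 0],
    [0, 0.009, -0.019, 0, 0, 0, 0],
    [0, 0.013, -0.029, 0, 0, 0, 0],
    [0, 0.018, -0.039, 0, 0, 0, 0],
    [0, 0.022, -0.048, -0.001, 0, 0, 0],
  ],
)

```text
time: 14.3
position: [0.4597, -0.06, 0.1321]
tool_rot: [-1.447, -2.25, -0.388]
ft_force: [-0.5, 0.4, -1.0]
grip_width: 0.177
grip_force: 60.0
```

Run:
```python
from blob import *
chk();dark()
```

```text
t 14.3 p [ 0.4597 -0.06    0.1321] y [0.91  0.415 0.   ] z [-0.207  0.455 -0.866] F [-0.5  0.4 -1. ] w 0.177 60.0 
q [ 0.026  0.297  0.385  1.799 -0.449  1.494  0.979]
dev station mm [-18.2  -6.3  -0.5] rot [ 0.01  0.   -0.02] F station [-0.5 -0.4 -1. ] T [ 0.17 -0.52  0.  ]
blob [0, 3, 76, 117, 1498] station mm [-75.5  -7.5  32. ]
```

jog_arm(
  commands=[
    [0, 0.004, -0.007, 0, 0, 0, 0],
    [0, 0.007, -0.014, 0, 0, 0, 0],
    [0, 0.01, -0.021, 0, 0, 0, 0],
    [0, 0.013, -0.028, 0, 0, 0, 0],
    [0, 0.017, -0.035, 0, 0, 0, 0],
  ],
)

```text
time: 14.77
position: [0.468, -0.0772, 0.1321]
tool_rot: [-1.447, -2.249, -0.388]
ft_force: [0.4, -0.3, -0.5]
grip_width: 0.173
grip_force: 60.0
```

Run:
```python
from blob import *
chk();dark()
# retreat: back along the heading, then up
plan((28,-68.5,24,30,20),(-10,-82.3,30,30,20))
plan((-10,-82.3,30,30,20),(-110,-70,110,10,5))
```

```text
t 14.77 p [ 0.468  -0.0772  0.1321] y [ 0.91   0.415 -0.   ] z [-0.207  0.455 -0.866] F [ 0.4 -0.3 -0.5] w 0.173 60.0 
q [ 0.047  0.328  0.394  1.762 -0.45   1.512  1.003]
dev station mm [-0.4  0.5 -0.5] rot [-0.01  0.01 -0.01] F station [ 0.3  0.4 -0.5] T [ 0.23 -0.64  0.03]
blob [1, 0, 85, 120, 1605] station mm [-62.2  -6.1  32. ]
[[0, -0.007, 0.015, 0.003, 0.0, 0.0, 0.0], [0, -0.014, 0.029, 0.005, 0.0, 0.0, 0.0], [0, -0.02, 0.044, 0.008, 0.0, 0.0, 0.0], [0, -0.027, 0.059, 0.01, 0.0, 0.0, 0.0], [0, -0.034, 0.073, 0.012, 0.0, 0.0, 0.0]]
[[0, 0.009, 0.06, 0.013, -0.123, -0.052, -0.1], [0, 0.021, 0.117, 0.026, -0.248, -0.098, -0.2], [0, 0.034, 0.173, 0.037, -0.376, -0.137, -0.299], [0, 0.049, 0.228, 0.047, -0.507, -0.17, -0.397], [0, 0.065, 0.28, 0.057, -0.639, -0.196, -0.495]]
```

jog_arm(
  commands=[
    [0, -0.007, 0.015, 0.003, 0, 0, 0],
    [0, -0.014, 0.029, 0.005, 0, 0, 0],
    [0, -0.02, 0.044, 0.008, 0, 0, 0],
    [0, -0.027, 0.059, 0.01, 0, 0, 0],
    [0, -0.034, 0.073, 0.012, 0, 0, 0],
  ],
)

```text
time: 15.23
position: [0.4504, -0.0389, 0.1384]
tool_rot: [-1.445, -2.25, -0.388]
ft_force: [0.4, 1.0, -2.0]
grip_width: 0.18
grip_force: 60.0
```

jog_arm(
  commands=[
    [0, 0.009, 0.06, 0.013, -0.123, -0.052, -0.1],
    [0, 0.021, 0.117, 0.026, -0.248, -0.098, -0.2],
    [0, 0.034, 0.173, 0.037, -0.376, -0.137, -0.299],
    [0, 0.049, 0.228, 0.047, -0.507, -0.17, -0.397],
    [0, 0.065, 0.28, 0.057, -0.639, -0.196, -0.495],
  ],
)

```text
time: 15.65
position: [0.4827, 0.1016, 0.168]
tool_rot: [-1.945, -2.293, -0.173]
ft_force: [0.8, -0.6, -1.6]
grip_width: 0.178
grip_force: 60.0
```

Run:
```python
from blob import *
chk();dark()
```

```text
t 15.65 p [0.4827 0.1016 0.168 ] y [0.987 0.163 0.003] z [-0.025  0.17  -0.985] F [ 0.8 -0.6 -1.6] w 0.178 60.0 
q [-0.328  0.025  0.199  1.917 -0.19   1.209  0.103]
dev station mm [-2.8 -0.1  0.9] rot [ 0.19 -0.08 -0.16] F station [ 0.6  0.8 -1.6] T [ 0.01 -0.28 -0.07]
blob [25, 15, 32, 31, 768] station mm [-53.4  54.6  32. ]
blob [73, 49, 33, 32, 825] station mm [ 70.8 -52.1  32. ]
```

```bash
cat >> plan.py <<'E'
from scipy.spatial.transform import Slerp
def wplan(p1,M1,g=0,n=1):
    a,A=cur();sl=Slerp([0,1],R.concatenate([A,M1]))
    for k in range(n):
        p0,M0=cur();rows=[]
        for i in range(1,6):
            t=(k*5+i)/(5*n);u=np.r_[(a+(p1-a)*t-p0)/.5,np.degrees((sl(t)*M0.inv()).as_rotvec())/30].round(3);rows.append([g,*u.tolist()])
        np.save('C.npy',np.r_[p0+u[:3]*.5,(R.from_rotvec(np.radians(u[3:]*30))*M0).as_rotvec()])
        print(json.dumps(rows))
E
python3 - <<'E'
from plan import *
print(D[3][1]);G=R.from_rotvec(D[3][2])
wplan(np.array([.50,.06,.21]),S*R.from_matrix(np.diag([-1.,1,-1])))
wplan(np.array([.535,-.4345,.2]),G,n=3)
wplan(np.array([.535,-.4345,.045]),G)
E
```

```text
[ 0.5357029  -0.43473344  0.02832841]
[[0, 0.007, -0.016, 0.017, -0.066, -0.008, -0.033], [0, 0.014, -0.031, 0.034, -0.132, -0.016, -0.067], [0, 0.02, -0.047, 0.051, -0.199, -0.024, -0.1], [0, 0.027, -0.062, 0.069, -0.265, -0.032, -0.133], [0, 0.034, -0.078, 0.086, -0.331, -0.04, -0.166]]
[[0, 0.005, -0.066, -0.001, -0.0, -0.0, 0.174], [0, 0.009, -0.132, -0.003, -0.0, -0.0, 0.347], [0, 0.014, -0.198, -0.004, -0.0, -0.0, 0.521], [0, 0.019, -0.264, -0.005, -0.001, -0.0, 0.695], [0, 0.023, -0.33, -0.007, -0.001, -0.0, 0.869]]
[[0, 0.005, -0.066, -0.001, 0.0, -0.0, 0.173], [0, 0.01, -0.131, -0.002, 0.0, -0.0, 0.347], [0, 0.014, -0.197, -0.004, 0.0, -0.0, 0.521], [0, 0.019, -0.263, -0.005, -0.0, -0.001, 0.694], [0, 0.024, -0.329, -0.006, -0.0, -0.001, 0.868]]
[[0, 0.004, -0.066, -0.002, -0.0, 0.0, 0.174], [0, 0.009, -0.132, -0.003, -0.001, 0.0, 0.348], [0, 0.014, -0.198, -0.005, -0.001, 0.0, 0.521], [0, 0.018, -0.264, -0.006, -0.001, 0.0, 0.695], [0, 0.023, -0.33, -0.007, -0.001, -0.0, 0.869]]
[[0, 0.0, 0.0, -0.062, -0.0, -0.0, -0.0], [0, 0.0, 0.0, -0.124, -0.0, -0.0, -0.0], [0, 0.0, 0.0, -0.186, -0.0, -0.0, -0.0], [0, 0.0, 0.0, -0.248, -0.0, -0.0, -0.0], [0, 0.0, 0.0, -0.31, -0.0, -0.0, -0.0]]
```

jog_arm(
  commands=[
    [0, 0.007, -0.016, 0.017, -0.066, -0.008, -0.033],
    [0, 0.014, -0.031, 0.034, -0.132, -0.016, -0.067],
    [0, 0.02, -0.047, 0.051, -0.199, -0.024, -0.1],
    [0, 0.027, -0.062, 0.069, -0.265, -0.032, -0.133],
    [0, 0.034, -0.078, 0.086, -0.331, -0.04, -0.166],
  ],
)

```text
time: 16.12
position: [0.4997, 0.0609, 0.2101]
tool_rot: [2.132, 2.307, -0.001]
ft_force: [0.0, -0.5, -1.2]
grip_width: 0.181
grip_force: 60.0
```

jog_arm(
  commands=[
    [0, 0.005, -0.066, -0.001, 0, 0, 0.174],
    [0, 0.009, -0.132, -0.003, 0, 0, 0.347],
    [0, 0.014, -0.198, -0.004, 0, 0, 0.521],
    [0, 0.019, -0.264, -0.005, -0.001, 0, 0.695],
    [0, 0.023, -0.33, -0.007, -0.001, 0, 0.869],
  ],
)

```text
time: 16.53
position: [0.5112, -0.105, 0.2062]
tool_rot: [-1.549, -2.733, -0.001]
ft_force: [-0.0, -0.0, -1.6]
grip_width: 0.182
grip_force: 60.0
```

jog_arm(
  commands=[
    [0, 0.005, -0.066, -0.001, 0, 0, 0.173],
    [0, 0.01, -0.131, -0.002, 0, 0, 0.347],
    [0, 0.014, -0.197, -0.004, 0, 0, 0.521],
    [0, 0.019, -0.263, -0.005, 0, -0.001, 0.694],
    [0, 0.024, -0.329, -0.006, 0, -0.001, 0.868],
  ],
)

```text
time: 16.95
position: [0.5233, -0.2693, 0.203]
tool_rot: [0.894, 3.012, 0.002]
ft_force: [-0.6, 0.7, -0.8]
grip_width: 0.174
grip_force: 60.0
```

jog_arm(
  commands=[
    [0, 0.004, -0.066, -0.002, 0, 0, 0.174],
    [0, 0.009, -0.132, -0.003, -0.001, 0, 0.348],
    [0, 0.014, -0.198, -0.005, -0.001, 0, 0.521],
    [0, 0.018, -0.264, -0.006, -0.001, 0, 0.695],
    [0, 0.023, -0.33, -0.007, -0.001, 0, 0.869],
  ],
)

```text
time: 17.37
position: [0.5352, -0.4341, 0.1992]
tool_rot: [0.191, 3.135, 0.002]
ft_force: [0.7, -0.3, -0.3]
grip_width: 0.176
grip_force: 60.0
```

```bash
python3 -c "
from plan import *
log();print((ctrl.get_state()['position']-[.535,-.4345,.2]).round(4))"
```

```text
t 17.37 p [ 0.5352 -0.4341  0.1992] y [0.122 0.993 0.002] z [ 0.     0.001 -1.   ] F [ 0.7 -0.3 -0.3] w 0.176 60.0 
q [ 0.318  0.436  0.452  1.389 -0.191  1.36   2.222]
[ 0.0002  0.0004 -0.0008]
```

jog_arm(
  commands=[
    [0, 0, 0, -0.062, 0, 0, 0],
    [0, 0, 0, -0.124, 0, 0, 0],
    [0, 0, 0, -0.186, 0, 0, 0],
    [0, 0, 0, -0.248, 0, 0, 0],
    [0, 0, 0, -0.31, 0, 0, 0],
  ],
)

```text
time: 17.78
position: [0.5352, -0.4326, 0.0431]
tool_rot: [0.199, 3.135, 0.002]
ft_force: [-0.5, -1.0, -1.6]
grip_width: 0.175
grip_force: 60.0
```

jog_arm(
  commands=[
    [0, 0, 0, -0.007, 0, 0, 0],
    [0, 0, 0, -0.014, 0, 0, 0],
    [0, 0, 0, -0.021, 0, 0, 0],
    [0, 0, 0, -0.028, 0, 0, 0],
    [0, 0, 0, -0.032, 0, 0, 0],
  ],
)

```text
time: 18.2
position: [0.5365, -0.4347, 0.0306]
tool_rot: [0.2, 3.132, -0.003]
ft_force: [0.1, -0.3, -2.1]
grip_width: 0.179
grip_force: 60.0
```

jog_arm(
  commands=[
    [0, 0, 0, 0, 0, 0, 0],
    [0, 0, 0, 0, 0, 0, 0],
    [0, 0, 0, 0, 0, 0, 0],
    [0, 0, 0, 0, 0, 0, 0],
    [0, 0, 0, 0, 0, 0, 0],
  ],
)

```text
time: 18.62
position: [0.5355, -0.4339, 0.0289]
tool_rot: [0.2, 3.134, -0.001]
ft_force: [0.1, -0.5, -1.6]
grip_width: 0.176
grip_force: 60.0
```

```bash
python3 -c "
from plan import *
log()"
```

```text
t 18.62 p [ 0.5355 -0.4339  0.0289] y [ 0.127  0.992 -0.   ] z [ 0.001 -0.001 -1.   ] F [ 0.1 -0.5 -1.6] w 0.176 60.0 
q [ 0.339  0.572  0.413  1.556 -0.251  1.066  2.258]
```

jog_arm(
  commands=[
    [0, 0, -0.001, -0.001, 0, 0, 0],
    [0, 0, -0.002, -0.002, 0, 0, 0],
    [0, 0, -0.002, -0.002, 0, 0, 0],
    [0.25, 0, -0.002, -0.002, 0, 0, 0],
    [0.25, 0, -0.002, -0.002, 0, 0, 0],
  ],
)

```text
time: 19.03
position: [0.5356, -0.4353, 0.0277]
tool_rot: [0.2, 3.134, -0.002]
ft_force: [0.8, -0.6, -0.1]
grip_width: 0.233
grip_force: 0.0
```

jog_arm(
  commands=[
    [0.4, 0, 0, 0, 0, 0, 0],
    [0.5, 0, 0, 0, 0, 0, 0],
    [0.6, 0, 0, 0, 0, 0, 0],
    [0.6, 0, 0, 0, 0, 0, 0],
    [0.6, 0, 0, 0, 0, 0, 0],
  ],
)

```text
time: 19.45
position: [0.5354, -0.4349, 0.0275]
tool_rot: [0.2, 3.135, -0.001]
ft_force: [0.3, 0.0, 0.8]
grip_width: 0.54
grip_force: 0.0
```

jog_arm(
  commands=[
    [0.6, 0, 0, 0, 0, 0, 0],
    [0.6, 0, 0, 0.02, 0, 0, 0],
    [0.6, 0, 0, 0.06, 0, 0, 0],
    [0.6, 0, 0, 0.12, 0, 0, 0],
    [0.6, 0, 0, 0.19, 0, 0, 0],
  ],
)

```text
time: 19.87
position: [0.5343, -0.434, 0.1224]
tool_rot: [-0.2, -3.133, -0.002]
ft_force: [0.9, -0.1, -0.6]
grip_width: 0.601
grip_force: 0.0
```

jog_arm(
  commands=[
    [0.6, 0, 0, 0.05, 0, 0, 0],
    [0.6, 0, 0, 0.12, 0, 0, 0],
    [0.6, -0.05, 0, 0.2, 0, 0, 0],
    [0.6, -0.12, 0, 0.26, 0, 0, 0],
    [0.6, -0.18, 0, 0.3, 0, 0, 0],
  ],
)

```text
time: 20.28
position: [0.449, -0.4348, 0.2734]
tool_rot: [0.197, 3.132, -0.004]
ft_force: [0.2, -0.4, 0.7]
grip_width: 0.603
grip_force: 0.0
```

Run:
```python
from blob import *
log();dark()
im=ctrl.get_image('top');a=np.load('top.npy',allow_pickle=True).item()['frame'].astype(int);b=im['frame'].astype(int)
d=(abs(a-b).sum(2)>60)
print('diff turner area',d[140:248,305:346].sum(),'jar/cup',d[115:146,190:255].sum())
ys,xs=np.nonzero(d[140:248,286:346]);print(np.c_[xs,ys][:40].tolist())
# blade/handle centroid before vs now
for f in (a,b):
    m=(f[140:248,305:346].sum(2)<170);yy,xx=np.nonzero(m);print(m.sum(),xx.mean().round(2),yy.mean().round(2),xx[yy<60].mean().round(2) if (yy<60).any() else None,xx[yy>85].mean().round(2))
```

```text
t 20.28 p [ 0.449  -0.4348  0.2734] y [ 0.125  0.992 -0.002] z [ 0.003 -0.002 -1.   ] F [ 0.2 -0.4  0.7] w 0.603 0.0 
q [ 0.329  0.259  0.491  1.461 -0.123  1.448  2.266]
blob [25, 15, 32, 31, 747] station mm [-54.   55.1  32. ]
blob [73, 49, 33, 32, 819] station mm [ 70.7 -52.1  32. ]
diff turner area 1593 jar/cup 5
[[26, 8], [24, 9], [26, 9], [25, 10], [26, 10], [24, 11], [25, 11], [26, 11], [46, 11], [24, 12], [25, 12], [26, 12], [44, 12], [46, 12], [25, 13], [26, 13], [28, 13], [32, 13], [44, 13], [46, 13], [25, 14], [26, 14], [28, 14], [29, 14], [32, 14], [36, 14], [39, 14], [42, 14], [44, 14], [25, 15], [26, 15], [29, 15], [30, 15], [31, 15], [32, 15], [36, 15], [37, 15], [39, 15], [42, 15], [46, 15]]
275 15.17 72.47 17.32 12.31
1138 19.75 88.79 15.8 20.41
```

jog_arm(
  commands=[
    [0.6, 0, 0.08, 0, 0, 0, 0],
    [0.6, 0, 0.16, 0, 0, 0, 0],
    [0.6, 0, 0.24, 0, 0, 0, -0.1],
    [0.6, 0, 0.32, 0, 0, 0, -0.2],
    [0.6, 0, 0.4, 0, 0, 0, -0.3],
  ],
)

```text
time: 20.8
position: [0.4483, -0.2331, 0.2708]
tool_rot: [0.45, 3.107, -0.001]
ft_force: [1.6, 1.7, 0.3]
grip_width: 0.597
grip_force: 0.0
```

jog_arm(
  commands=[
    [0.6, 0, 0.08, 0, 0, 0, -0.1],
    [0.6, 0, 0.16, 0, 0, 0, -0.2],
    [0.6, 0.01, 0.24, 0, 0, 0, -0.3],
    [0.6, 0.02, 0.32, 0, 0, 0, -0.4],
    [0.6, 0.02, 0.4, 0, 0, 0, -0.5],
  ],
)

```text
time: 21.22
position: [0.4589, -0.0328, 0.271]
tool_rot: [0.851, 3.022, 0.0]
ft_force: [1.1, -0.7, 0.5]
grip_width: 0.598
grip_force: 0.0
```

jog_arm(
  commands=[
    [0.6, 0, 0.08, 0, 0, 0, -0.1],
    [0.6, 0, 0.16, 0, 0, 0, -0.2],
    [0.6, 0.01, 0.24, 0, 0, 0, -0.3],
    [0.6, 0.02, 0.32, 0, 0, 0, -0.4],
    [0.6, 0.02, 0.4, 0, 0, 0, -0.5],
  ],
)

```text
time: 21.63
position: [0.469, 0.167, 0.2709]
tool_rot: [1.239, 2.885, 0.001]
ft_force: [0.5, -0.8, -0.0]
grip_width: 0.597
grip_force: 0.0
```

Run:
```python
from blob import *
log();dark()
im=ctrl.get_image('top');np.save('top9.npy',im,allow_pickle=True);a=np.load('top.npy',allow_pickle=True).item()['frame'].astype(int);b=im['frame'].astype(int)
d=(abs(a-b).sum(2)>60)
print('diff turner area',d[140:248,286:346].sum(),'jar/cup',d[115:146,190:255].sum())
A,B=[f[140:248,300:346].astype(np.uint8) for f in (a,b)]
print(cv2.phaseCorrelate(cv2.cvtColor(A,7).astype(np.float32),cv2.cvtColor(B,7).astype(np.float32)))
for f in (a,b):
    m=(f[140:248,305:346].sum(2)<170);yy,xx=np.nonzero(m);print(m.sum(),xx.mean().round(2),yy.mean().round(2),xx[yy<60].mean().round(2),xx[yy>85].mean().round(2))
```

```text
t 21.63 p [0.469  0.167  0.2709] y [0.725 0.688 0.001] z [ 0.002 -0.    -1.   ] F [ 0.5 -0.8 -0. ] w 0.597 0.0 
q [-2.710e-01 -1.900e-02 -1.230e-01  1.741e+00 -1.000e-03  1.417e+00
  3.650e-01]
blob [25, 15, 32, 31, 771] station mm [-53.4  54.7  32. ]
blob [73, 49, 33, 32, 827] station mm [ 70.8 -52.1  32. ]
diff turner area 345 jar/cup 0
((-0.454670169492406, -0.02724676668768211), 1.0075943642928276)
275 15.17 72.47 17.32 12.31
223 14.21 72.35 16.32 11.41
```

```bash
python3 -c "
from h import *
print(ctrl.close_job())"
```

```text
the job is handed in; nothing more can be done
None
```

The job is handed in after 22 s: the biscuit lies flat, chocolate side up, wholly on the wires, the other biscuit, the jar and the cup have not moved, and the turner is back in its rest about 2 mm to one side of where I found it.

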